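Post the spare lids and tidy the utensils

ROBOT

A 6-joint arm with a two-finger parallel gripper is mounted at the origin on the work surface. World frame = base frame: x ahead of the robot, y to its left, z up, the work surface at z = 0. Lengths are in m, angles in rad, forces in N, time in s.
With the tool pointing down it reaches from about 0.425 to 0.95 m from the base axis. Payload 3.5 kg.
Tool frame: the origin (TCP) lies midway between the tips of the shut fingers; the grasp point (between the pads) lies 19 mm behind it (pinch_z is the y of the grasp point in the tool frame, in m); y points along the fingers, x is the direction in which the jaws open and shut, and the axes are right-handed (so a half turn about y gives the same grasp; the last joint's range is limited). The gripper opens to 85 mm and grips with 20 to 120 N. Pads are 22 mm wide; open, the fingers measure 114 mm over their backs; the gripper's body (76 mm by 85 mm) begins 54 mm behind the grasp point. The pads swing forward as they close: fully open they stand 13 mm farther back than shut.
Start: joints at [1.071, 0.286, 1.577, -0, 1.279, -0.15], TCP at [0.231, 0.634, 0.195] pointing down, gripper open.
Joint ranges: [-2.77, 2.77], [-0.9, 2.22], [0.21, 2.48], [-1.53, 4.67], [0.24, 2.81], [-2.84, 2.84]. Speed limits (rad/s): [2.79, 2.79, 3.14, 3.14, 3.14, 3.14].

INTERFACE

Orientations are given as [roll, pitch, yaw] about the fixed x, y, z axes, in that order (R = Rz(yaw) Ry(pitch) Rx(roll)).
In Python, from plant import observe, grab_frame, close_job, pinch_z gives the robot as it stands.
- The arm moves only by the tool step_arm, never from a script. Its argument "deltas" is a list of rows, each an object of numbers: "dx", "dy", "dz": the shift along the tool's x, y, z in mm; "spin": the turn about the tool's y in degrees; "claw": the opening, from 0 (shut) to 1 (fully open). A call has 1 to 20 rows; each row is the pose to reach, as a shift and turn from the pose commanded when the call began, along the tool's axes at that moment; what a row does not reach only later rows make up. A row lasts 1/8 s, in which the tool goes at most 62.5 mm and 10.7 degrees, less where a joint would pass 70% of its speed; a pose out of reach is approached as far as the arm can. A call with a gripper value outside its range is refused whole. The fingers move at their own pace and stop on an object; "newtons" is the grip in N (left out, the last holds). Time passes only in rows, so rows that repeat a pose let the fingers close. It gives the time, the measured TCP pose, the force and the opening at its end, in the units of the state.
- observe(): the state, without advancing time (a new reading comes with each control period).
- grab_frame(name): name is "scene" or "top"; returns a dict with "frame" (480x640x3 uint8, red, green, blue), "intrinsics" (3x3 intrinsics, pixels), "camera_from_world" (4x4, takes a point from world to camera coordinates). Camera axes: x right, y up, looking along -z (the intrinsics and any distortion apply to the point x, -y, -z); pixel columns grow to the right and rows downward; lengths in m; the calibration is good to about 2 mm. A picture is of the moment at which its call begins. There is no depth.
- close_job(): hands the job in, once; it reports no verdict.
The state is a dict: "clock": time; "joint_pos": joint angles; "qvel": joint speeds; "joint_efforts": joint torques, N m; "position": TCP position; "orientation": TCP orientation; "ft_force": force on the tool from outside, world axes, zero at the start; "moment": the same for the moment, N m; "gripper_width": opening from 0.0 (shut) to 1.0 (fully open).
Only numpy, scipy, OpenCV 4.12 (cv2) and the standard library are available. Lean on these libraries where they do the work, as an engineer would, in place of code of your own. Each camera call takes 0.05 s, during which the arm holds its last target. There are 200 camera calls.

TASK

Tidy this pantry shelf: slide the lid keeper's shutter fully open, push every loose yellow lid through its front slot so that it drops right inside, and then slide the shutter fully shut again. Also lay the scoop and the bamboo spatula flat, right way up and lengthwise in the tray, the spatula in the long compartment and the scoop in the short one. Leave the canister, the salt shaker and the stacked containers where they stand.

Things in the scene. Friction and masses are not known exactly. Their poses are not given: they have to be found in the camera images.
- slot (a point): Middle of the lid keeper's letter slot, in the outer face of its front panel, 83.5 mm above the shelf. +x points level into the box (pushing direction), +y left along the panel, z up. Slot 65 mm wide, 17 mm high (75 to 92 mm above the shelf) in a 6 mm thick panel, 107 mm high, reaching from 50 mm right to 125 mm left of the slot's middle.
- keeper: Lid keeper, a fixed grey box with clear roof (102 to 107 mm high), closed but for slot and notch. Origin on the shelf below the slot's middle, in the panel's outer face; axes as slot. Inside, from 6 to 160 mm behind that face, it is 76 mm wide and open down to its floor 3 mm up: a lid whose rear edge is pushed past the panel's inner face drops in.
- notch (a point): Middle of the keeper's notch at roof height (107 mm). It is 44 mm wide, open upwards, and runs from the slot up through the panel and 42 mm (from the panel's outer face) into the roof, so that shut fingers can follow a lid inwards.
- ledge (a point): Middle of the top of the flat ledge outside the slot, 75 mm above the shelf, level with the slot's lower edge: 44 mm wide, from the panel to 70 mm in front of it. It carries a lid while it is pushed in.
- shutter (a joint): Aluminium shutter plate, 76 mm wide, 5 mm thick, sliding along the outside of the keeper's panel (3 to 8 mm in front of it, from 77 to 107 mm above the shelf) over the slot. 0 = fully shut, grows in m as it slides to the keeper's +y, 0.085 = fully open (end stop). It stays where it is left; about 1.2 N moves it.
- shutter_tab (a point): Middle of the black tab on top of the shutter, 122 mm above the shelf: upright block 14 mm (along the sliding direction) by 24 mm by 30 mm high (107 to 137 mm above the shelf), centred 5 mm in front of the panel. Axes as for the keeper.
- tray: Fixed plywood utensil tray, 198 mm (its x) by 156 mm (its y), walls 4 mm thick and 16 mm high, floor 4 mm thick; origin under its centre. Two compartments lie side by side along its x, and a small left-over pocket (41 by 72 mm) beyond the +x end of the short one.
- tray_long (a point): Centre of the floor of the long compartment, at 4 mm above the shelf: 190 mm (x) by 72 mm (y) inside; on the tray's -y side.
- tray_short (a point): Centre of the floor of the short compartment, at 4 mm above the shelf: 145 mm (x) by 72 mm (y) inside; on the tray's +y side.
- scoop_grip (a point): Stainless steel scoop, 130 mm long. This point is in its handle half-way up (9 mm above its underside), 28 mm behind the back wall of the bowl and 37 mm from the handle's end; the scoop's middle lies 28 mm from here along +x. +x points to the bowl's open mouth, z up. Handle 65 long, 18 wide, 18 high; bowl 65 long, 56 wide, 30 high. 90 g.
- scoop: The same scoop; origin under the middle of its length.
- spatula_grip (a point): Bamboo spatula, 175 mm long. This point is in its handle half-way up (7.5 mm above its underside), 5 mm from the middle of its length, which lies along +x from here. +x points to the blade, z up. Handle 115 long, 18 wide, 15 high; blade 60 long, 54 wide, 6 thick. 60 g.
- spatula: The same spatula; origin under the middle of its length.
- lid1_center (a point): Centre (half-way up) of a loose yellow plastic snap lid, 100 mm (x) by 60 mm (y) by 12 mm thick, 45 g, lying flat; all lids are alike, and two to four are present (None = absent).
- lid1: The same lid; origin under its centre.
- lid2_center (a point): Centre (half-way up) of a loose yellow plastic snap lid, 100 mm (x) by 60 mm (y) by 12 mm thick, 45 g, lying flat; all lids are alike, and two to four are present (None = absent).
- lid2: The same lid; origin under its centre.
- lid3_center (a point): Centre (half-way up) of a loose yellow plastic snap lid, 100 mm (x) by 60 mm (y) by 12 mm thick, 45 g, lying flat; all lids are alike, and two to four are present (None = absent).
- lid3: The same lid; origin under its centre.
- lid4_center (a point): Centre (half-way up) of a loose yellow plastic snap lid, 100 mm (x) by 60 mm (y) by 12 mm thick, 45 g, lying flat; all lids are alike, and two to four are present (None = absent).
- lid4: The same lid; origin under its centre.
- canister_center (a point): Ceramic canister with bamboo lid, 106 mm across, 162 mm high; point 70 mm up its axis. A bystander.
- shaker_center (a point): Closed glass salt shaker, 48 mm across, 93 mm high; point 45 mm up its axis. A bystander.
- containers_center (a point): Stack of two closed yellow plastic containers, 108 by 138 mm and 144 mm high in all; point 70 mm up. A bystander.
Not all that is in view belongs to the job. Leave any turquoise look-alike of the lid1 alone.

How it is judged:
On the way, in this order (a step that is already met when the one before it is completed fails the run):
1. the shutter is slid open (value of joint shutter above 0.075 m), for 0.2 s.
2. every lid is inside the keeper (x of lid1_center in the frame of keeper between 0.03 and 0.162 m and y of lid1_center in the frame of keeper between -0.04 and 0.04 m and z of each of lid1_center, lid2_center, lid3_center, lid4_center in the frame of keeper below 0.072 m and x of lid2_center in the frame of keeper between 0.03 and 0.162 m and y of lid2_center in the frame of keeper between -0.04 and 0.04 m and x of lid3_center in the frame of keeper between 0.03 and 0.162 m and y of lid3_center in the frame of keeper between -0.04 and 0.04 m and x of lid4_center in the frame of keeper between 0.03 and 0.162 m and y of lid4_center in the frame of keeper between -0.04 and 0.04 m), for 0.2 s.
3. the shutter is shut (value of joint shutter below 0.006 m), for 0.2 s.
At the end, for the whole second after the job is handed in: Every lid lies inside the keeper below the slot, the shutter is within 6 mm of fully shut, the scoop lies on the floor of the short compartment and the spatula on the floor of the long one, flat (within 0.1 rad), right way up and lengthwise (within 0.25 rad, either way round), all at rest (all of step 2 and value of joint shutter below 0.006 m and linear speed of each of lid1, lid2, lid3, lid4, scoop, spatula below 0.02 m/s and x of scoop_grip in the frame of tray_short between -0.06 and 0.06 m and y of scoop_grip in the frame of tray_short between -0.03 and 0.03 m and z of scoop_grip in the frame of tray_short between 0.005 and 0.013 m and angle between each of scoop_grip, spatula_grip's own z axis and vertical below 0.1 rad and angle between the x axis of each of scoop_grip, spatula_grip and the x axis of tray, either way round below 0.25 rad and x of spatula_grip in the frame of tray_long between -0.04 and 0.04 m and y of spatula_grip in the frame of tray_long between -0.03 and 0.03 m and z of spatula_grip in the frame of tray_long between 0.0035 and 0.0115 m); the robot touches nothing.
It fails at once if the canister is moved more than 3 cm (distance of canister_center from where it was at the start of the episode above 0.03 m).
It fails at once if the shaker is moved more than 3 cm (distance of shaker_center from where it was at the start of the episode above 0.03 m).
It fails at once if the containers is moved more than 3 cm (distance of containers_center from where it was at the start of the episode above 0.03 m).
Of lid1, lid2, lid3, lid4 only 2 to 4 are there at a start; the rules pass over those that are not, and their reading is None.
At some moment in a run one of lid1, lid2, lid3, lid4, scoop, spatula may be knocked a few centimetres aside while the robot is not near it.
It also fails if it takes over 210 s, if anything falls off the work surface, if the arm or the gripper's body presses on something with over 40 N, if the wrist force passes 120 N, or if a joint passes its speed limit or range.

## Working session

There is one attempt and no reset: what is moved stays moved. The work goes in short steps, Python scripts to look and compute and a tool call to move; the robot and the scene stay as the last step left them, time stands still between calls to the robot, and variables do not carry over. Pictures are saved under pics/ and viewed, about 12 in all and at most 16, crops included, and the job is handed in when it is done.

Besides the shell and the picture viewer there is one more tool, called after "Emit:" as name(argument=value, ...) on one line, values as JSON. step_arm: Moves the arm, as the interface text tells. Its arguments: {"type":"object","properties":{"deltas":{"type":"array"},"newtons":{"type":"number"}},"required":["deltas"]}

```bash
mkdir -p pics; ls; python3 - <<'E'
from plant import *
import cv2
print(observe(), pinch_z)
for n in("scene","top"):
    f=grab_frame(n); cv2.imwrite(f"pics/{n}0.png",f["frame"][:,:,::-1]); print(n,f["intrinsics"],f["camera_from_world"],f.keys())
E
```

```text
pics
{'clock': 0.0, 'joint_pos': array([ 1.07101008e+00,  2.87157867e-01,  1.57821870e+00, -1.22004210e-05,
        1.27861236e+00, -1.50004727e-01]), 'qvel': array([-4.96027222e-04,  4.65495154e-04,  1.26019283e-04, -1.64127559e-05,
        4.89316744e-04,  6.91147504e-05]), 'joint_efforts': array([ 1.21782821e-03, -4.05982697e+01, -2.92623317e+01, -1.52655548e-04,
        5.68931369e-03,  1.21932928e-06]), 'position': array([0.23092539, 0.63345656, 0.19362992]), 'orientation': array([-1.57044976,  0.00237111,  1.22101875]), 'ft_force': array([ 0.13480479, -0.11504843,  0.29709729]), 'moment': array([ 0.02340593, -0.01855266,  0.00479161]), 'gripper_width': 1.0002383098977885} -0.0187
scene [[450.71341855   0.         316.88249484]
 [  0.         450.71341855 244.00066264]
 [  0.           0.           1.        ]] [[-0.51273258  0.85854394 -0.00275698  0.35352735]
 [-0.49473111 -0.29283176  0.81822411  0.18405298]
 [ 0.70167402  0.42089412  0.57489278 -1.68688539]
 [ 0.          0.          0.          1.        ]] dict_keys(['frame', 'intrinsics', 'camera_from_world'])
top [[532.29113975   0.         319.0794395 ]
 [  0.         532.29113975 247.17598522]
 [  0.           0.           1.        ]] [[-0.01732145 -0.99961214 -0.02180671 -0.05745622]
 [ 0.98187519 -0.02112294  0.18834792 -0.53401237]
 [-0.18873549 -0.01814901  0.98186024 -1.29167704]
 [ 0.          0.          0.          1.        ]] dict_keys(['frame', 'intrinsics', 'camera_from_world'])
```

View pics/scene0.png

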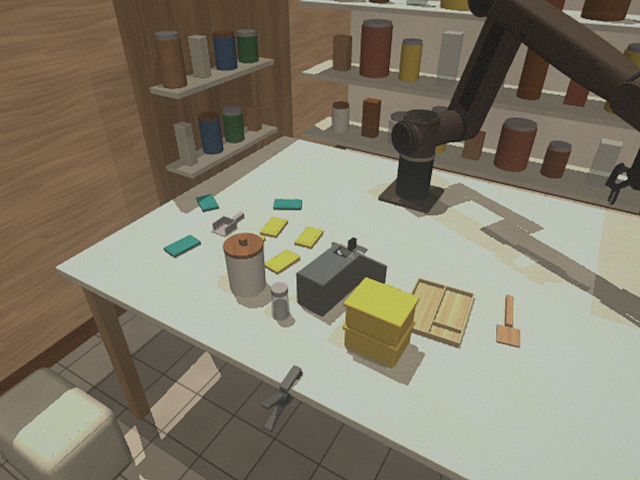

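View pics/top0.png

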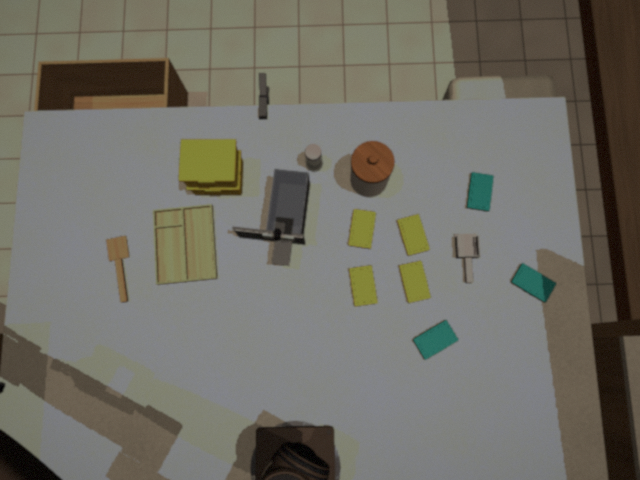

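The scene picture shows four yellow lids left of the keeper. In the top view they sit at (362,229), (413,235), (363,285) and (415,282). The things that could be mistaken for them are the turquoise lids at (480,191), (533,282) and (436,340) and the yellow containers at (210,163). The scoop is at (467,255), the spatula at (119,268), the tray at (186,245) and the keeper at (288,205) with its panel near row 236.

```bash
cat > h.py <<'E'
import numpy as np, cv2
from plant import *
def proj(f,P):
    T=f["camera_from_world"];c=np.atleast_2d(P)@T[:3,:3].T+T[:3,3];c=c*[1,-1,-1]
    u=c@f["intrinsics"].T;return u[:,:2]/u[:,2:]
def unproj(f,uv,z):
    T=f["camera_from_world"];R,t=T[:3,:3],T[:3,3];o=-R.T@t
    uv=np.atleast_2d(np.float64(uv));d=np.c_[uv,np.ones(len(uv))]@np.linalg.inv(f["intrinsics"]).T
    d=(d*[1,-1,-1])@R
    return o+d*((z-o[2])/d[:,2])[:,None]
def crop(f,name,x0,y0,w,h,k):
    cv2.imwrite(name,cv2.resize(f["frame"][y0:y0+h,x0:x0+w,::-1],None,fx=k,fy=k,interpolation=cv2.INTER_CUBIC))
def yellows(f,z=.012):
    hsv=cv2.cvtColor(f["frame"],cv2.COLOR_RGB2HSV)
    m=cv2.inRange(hsv,(24,120,90),(36,255,255))
    out=[]
    for c in cv2.findContours(m,cv2.RETR_EXTERNAL,cv2.CHAIN_APPROX_NONE)[0]:
        if cv2.contourArea(c)<150: continue
        w=unproj(f,c[:,0,:],z)[:,:2]
        r=cv2.minAreaRect((w*1000).astype(np.float32)); b=cv2.boxPoints(r)
        e=b[1]-b[0];g=b[2]-b[1]; l=e if np.hypot(*e)>np.hypot(*g) else g
        M=cv2.moments(c);uc=(M['m10']/M['m00'],M['m01']/M['m00'])
        out.append((np.round(uc),np.round(r[0],1),np.round(r[1]),round(np.degrees(np.arctan2(l[1],l[0]))%180,1)))
    return out
E
python3 - <<'E'
from h import *
f=grab_frame("top")
for y in yellows(f):print(y)
crop(f,"pics/k.png",225,150,100,120,5)
crop(f,"pics/l.png",340,200,150,110,5)
crop(f,"pics/t.png",95,195,130,110,6)
E
```

```text
(array([363., 285.]), array([ 438.8, -176.1]), array([96., 58.]), np.float32(7.0))
(array([414., 281.]), array([ 446.5, -308. ]), array([96., 58.]), np.float32(11.3))
(array([413., 234.]), array([ 568.7, -310.1]), array([96., 58.]), np.float32(14.3))
(array([362., 228.]), array([ 587.8, -178.6]), array([57., 97.]), np.float32(170.0))
(array([222., 182.]), array([725.4, 190.6]), array([ 86., 173.]), np.float32(125.1))
(array([207., 160.]), array([783. , 228.9]), array([151., 119.]), np.float32(88.5))
```

View pics/k.png

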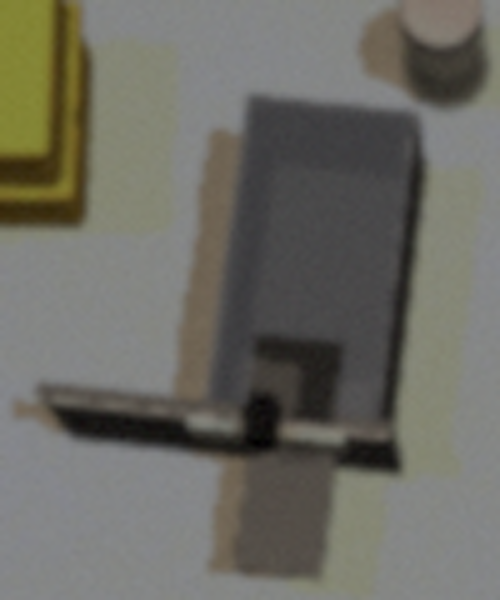

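View pics/l.png

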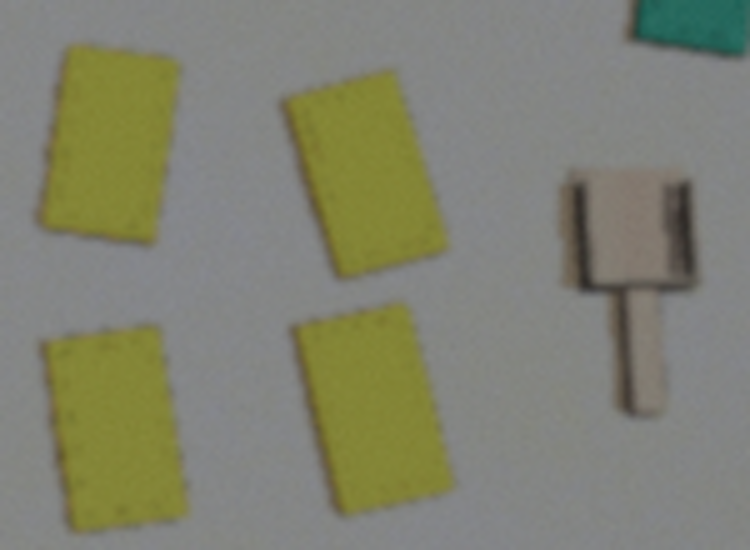

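View pics/t.png

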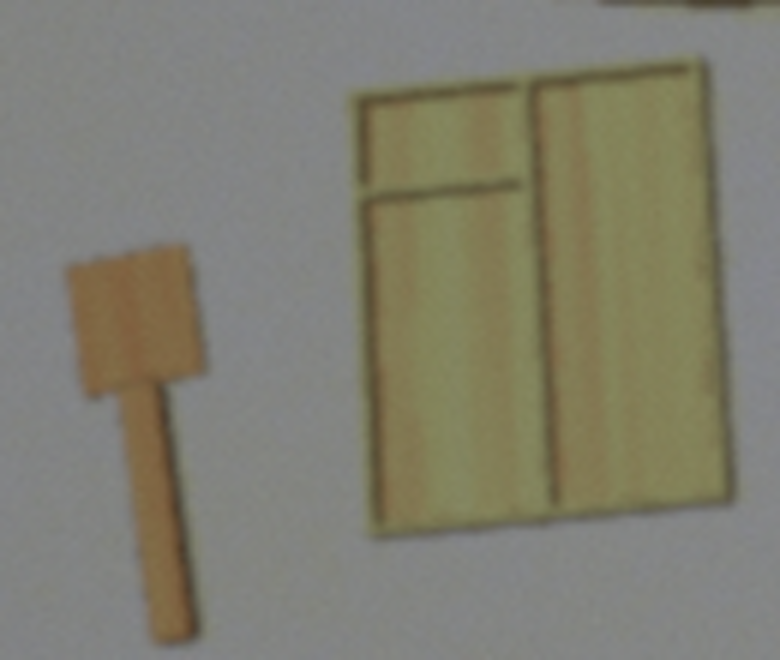

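The crops show these pixels, in crop coordinates:
- **Keeper:** ledge front corners (240,572) and (322,578), panel left end (44,388), tab (262,402).
- **Lids:** four clean yellow ones, which I choose for the job.
- **Scoop:** upright, mouth up, handle end (643,412).
- **Spatula:** blade up, handle end (175,640).
- **Tray:** pocket at upper left, so its x points away from the robot and the short compartment is on the left.

```bash
cat > fit.py <<'E'
from h import *
from scipy.optimize import least_squares
f=grab_frame("top")
def px(p,k,o): return (np.float64(p)+.5)/k-.5+np.float64(o)
def fit(loc,pix,g):
    loc=np.float64(loc)
    def w(q):
        c,s=np.cos(q[2]),np.sin(q[2]);return np.c_[q[0]+c*loc[:,0]-s*loc[:,1],q[1]+s*loc[:,0]+c*loc[:,1],loc[:,2]]
    r=least_squares(lambda q:(proj(f,w(q))-pix).ravel(),g)
    print(np.round(r.x,4),"deg",round(np.degrees(r.x[2]),1));print(" res",np.round((proj(f,w(r.x))-pix),1).tolist());return r.x
K=px([(240,572),(322,578),(46,389),(398,428),(262,400)],5,(225,150))
print("keeper");fit([(-.07,.022,.075),(-.07,-.022,.075),(0.003,.125,.107),(0.003,-.05,.107),(-.005,0,.137)],K,[.6,0,0])
T=px([(350,92),(705,60),(735,500),(372,537)],6,(95,195))
print("tray");fit([(.099,.078,.016),(.099,-.078,.016),(-.099,-.078,.016),(-.099,.078,.016)],T,[.55,.3,0])
S=px([(175,640),(143,385),(68,268),(188,245),(204,374),(84,397)],6,(95,195))
print("spatula");fit([(-.0875,0,.015),(.0275,0,.015),(.0875,.027,.006),(.0875,-.027,.006),(.0275,-.027,.006),(.0275,.027,.006)],S,[.5,.4,0])
C=px([(647,412),(573,288),(696,288),(568,172),(686,172)],5,(340,200))
print("scoop");fit([(-.065,0,.0),(0,.028,.03),(0,-.028,.03),(.065,.028,.03),(.065,-.028,.03)],C,[.5,-.4,0])
E
python3 fit.py
```

```text
keeper
[ 0.5581  0.0195 -0.1206] deg -6.9
 res [[-1.1, -1.2], [0.2, -0.6], [-2.0, -0.2], [-1.2, -1.1], [4.1, 3.0]]
tray
[0.5563 0.2828 0.0838] deg 4.8
 res [[0.4, 0.2], [-0.1, -0.6], [-0.2, 0.2], [-0.1, 0.3]]
spatula
[0.494  0.4517 0.191 ] deg 10.9
 res [[-0.0, 0.5], [-0.8, -0.3], [-0.1, -0.1], [0.1, -0.5], [0.6, -0.1], [0.2, 0.4]]
scoop
[ 0.5019 -0.4432  0.0413] deg 2.4
 res [[-1.6, 2.4], [2.3, 1.0], [-0.2, -0.4], [0.6, -0.8], [-1.1, -2.2]]
```

```bash
sed -i '/^K=/,$d' fit.py; cat > fit1.py <<'E'
from fit import *
K=px([(240,572),(322,578),(46,389),(398,428)],5,(225,150))
print("keeper");q=fit([(-.07,.022,.075),(-.07,-.022,.075),(0.003,.125,.107),(0.003,-.05,.107)],K,[.6,0,0])
C=px([(646,405),(642,290),(573,288),(696,288)],5,(340,200))
print("scoop");fit([(-.065,0,.018),(0,0,.018),(0,.028,.03),(0,-.028,.03)],C,[.5,-.4,0])
w=unproj(f,px([(262,400),(188,420),(348,436)],5,(225,150)),.137); w[1:]=unproj(f,px([(188,420),(348,436)],5,(225,150)),.107)
c,s=np.cos(q[2]),np.sin(q[2]);print("tab/plate in keeper",np.round((w[:,:2]-q[:2])@np.array([[c,-s],[s,c]]),4))
g=grab_frame("scene");crop(g,"pics/ks.png",285,220,130,100,6)
loc=np.array([(-.07,.022,.075),(-.07,-.022,.075),(0,.125,.107),(0,-.05,.107),(0,-.05,0),(.042,.022,.107),(.042,-.022,.107),(-.005,0,.137)])
W=np.c_[q[0]+c*loc[:,0]-s*loc[:,1],q[1]+s*loc[:,0]+c*loc[:,1],loc[:,2]]
print(np.round((proj(g,W)-[285,220])*6))
E
python3 fit1.py
```

```text
keeper
[ 0.5557  0.0164 -0.1392] deg -8.0
 res [[-0.4, -0.4], [0.9, 0.4], [-0.6, -0.2], [0.1, 0.2]]
scoop
[ 0.5047 -0.4433  0.0138] deg 0.8
 res [[-0.3, 1.9], [-1.7, -0.4], [2.2, -0.4], [-0.2, -1.2]]
tab/plate in keeper [[ 0.0031  0.0139]
 [-0.0046  0.0523]
 [-0.0033 -0.0261]]
[[494. 167.]
 [418. 134.]
 [609. 267.]
 [285. 123.]
 [281. 304.]
 [358. 223.]
 [278. 187.]
 [382. 102.]]
```

View pics/ks.png

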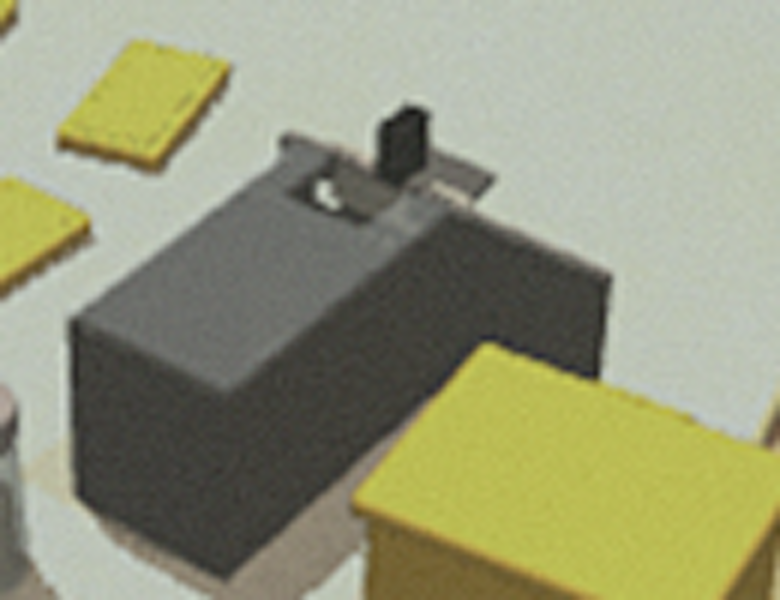

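The scene crop agrees with the keeper fit, with the notch corners at (290,190) and (360,222). The tab sits about 14 mm towards +y. Lids at (362,229), (413,235), (363,285) and (415,282) are the yellow ones by colour and size. The turquoise ones are left alone.

```bash
cat > go.py <<'E'
from h import *
KP=(.5557,.0164,np.radians(-8.0)); TP=(.5563,.2828,np.radians(4.8))
def fr(F,x,y): c,s=np.cos(F[2]),np.sin(F[2]); return np.array([F[0]+c*x-s*y,F[1]+s*x+c*y])
def K(x,y): return fr(KP,x,y)
def T(x,y): return fr(TP,x,y)
def go(*wps):
    "wps: (xy, z, yawdeg); prints deltas from the pose now"
    o=observe();p=o["position"];yaw=o["orientation"][2];c,s=np.cos(yaw),np.sin(yaw)
    print("now",np.round(p*1000,1),"yaw",round(np.degrees(yaw),1),"F",np.round(o["ft_force"],1),"w",round(o["gripper_width"],2),"t",round(o["clock"],1))
    q=np.array([*p,0]);
    for xy,z,yd in wps:
        d=np.r_[xy,z]-p; sp=-((yd-np.degrees(yaw)+180)%360-180)
        n=max(np.linalg.norm(np.r_[xy,z]-q[:3])/.0625,abs(sp-q[3])/10.7); q=np.r_[xy,z,sp]
        print("dx %.1f dy %.1f dz %.1f spin %.1f rows>=%.1f"%(1e3*(c*d[0]+s*d[1]),-1e3*d[2],1e3*(-s*d[0]+c*d[1]),sp,n))
E
python3 -c "
from go import *
go((K(-.005,-.04),.195,82),(K(-.005,-.04),.118,82))"
```

```text
now [231.1 633.9 194.5] yaw 70.0 F [-0.4 -0.1 -0.4] w 1.0 t 0.3
dx -509.1 dy -0.5 dz -520.0 spin -12.0 rows>=11.6
dx -509.1 dy 76.5 dz -520.0 spin -12.0 rows>=1.2
```

Emit:
step_arm(deltas=[{"dx": -509, "dy": 0, "dz": -520, "spin": -12, "claw": 0}, {"dx": -509, "dy": 0, "dz": -520, "spin": -12, "claw": 0}, {"dx": -509, "dy": 0, "dz": -520, "spin": -12, "claw": 0}, {"dx": -509, "dy": 0, "dz": -520, "spin": -12, "claw": 0}, {"dx": -509, "dy": 0, "dz": -520, "spin": -12, "claw": 0}, {"dx": -509, "dy": 0, "dz": -520, "spin": -12, "claw": 0}, {"dx": -509, "dy": 0, "dz": -520, "spin": -12, "claw": 0}, {"dx": -509, "dy": 0, "dz": -520, "spin": -12, "claw": 0}, {"dx": -509, "dy": 0, "dz": -520, "spin": -12, "claw": 0}, {"dx": -509, "dy": 0, "dz": -520, "spin": -12, "claw": 0}, {"dx": -509, "dy": 0, "dz": -520, "spin": -12, "claw": 0}, {"dx": -509, "dy": 0, "dz": -520, "spin": -12, "claw": 0}, {"dx": -509, "dy": 0, "dz": -520, "spin": -12, "claw": 0}, {"dx": -509, "dy": 0, "dz": -520, "spin": -12, "claw": 0}, {"dx": -509, "dy": 0, "dz": -520, "spin": -12, "claw": 0}])

```text
clock: 2.17
position: [0.5449, -0.021, 0.195]
orientation: [-1.571, -0.0, 1.432]
ft_force: [0.0, 0.6, -0.9]
gripper_width: -0.0
```

```bash
python3 -c "
from go import *
go((K(-.005,-.04),.118,82),(K(-.005,.055),.118,82))"
```

```text
now [544.9 -21.  195. ] yaw 82.0 F [ 0.   0.6 -0.9] w -0.0 t 2.2
dx -1.4 dy 77.0 dz -0.5 spin 0.0 rows>=1.2
dx 93.6 dy 77.0 dz -0.6 spin 0.0 rows>=1.5
```

Emit:
step_arm(deltas=[{"dx": 0, "dy": 40, "dz": 0, "claw": 0}, {"dx": 0, "dy": 77, "dz": 0, "claw": 0}, {"dx": 0, "dy": 77, "dz": 0, "claw": 0}, {"dx": 15, "dy": 77, "dz": 0, "claw": 0}, {"dx": 27, "dy": 77, "dz": 0, "claw": 0}, {"dx": 40, "dy": 77, "dz": 0, "claw": 0}, {"dx": 52, "dy": 77, "dz": 0, "claw": 0}, {"dx": 64, "dy": 77, "dz": 0, "claw": 0}, {"dx": 76, "dy": 77, "dz": 0, "claw": 0}, {"dx": 86, "dy": 77, "dz": 0, "claw": 0}, {"dx": 92, "dy": 77, "dz": 0, "claw": 0}, {"dx": 92, "dy": 77, "dz": 0, "claw": 0}])

```text
validation failed for argument at $.de...
```

```bash
python3 -c "
from go import *
f=grab_frame('top');crop(f,'pics/k2.png',215,150,120,120,5)
go((K(-.005,.065),.118,82))"
```

```text
now [544.9 -21.  195.1] yaw 82.1 F [ 0.2  0.3 -0.3] w 0.0 t 2.2
dx 103.5 dy 77.1 dz -0.6 spin 0.1 rows>=2.1
```

View pics/k2.png

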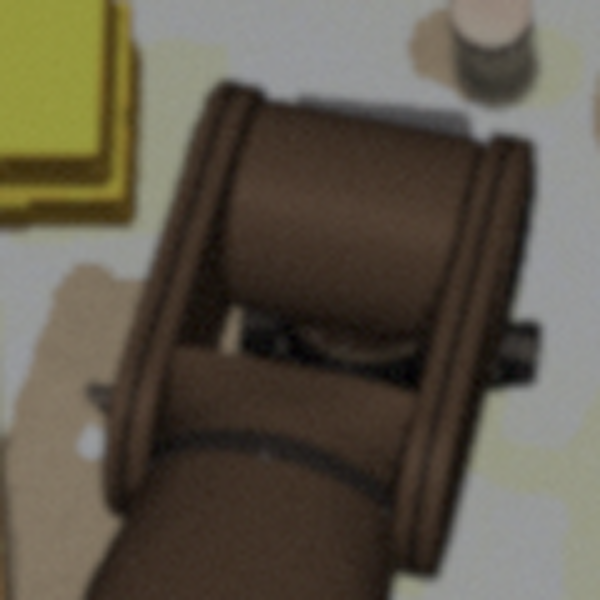

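The move was refused because rows seem to need the spin field. The picture only shows the arm hiding the keeper. I'll resend it with every field.

Emit:
step_arm(deltas=[{"dx": 0, "dy": 40, "dz": 0, "spin": 0, "claw": 0}, {"dx": 0, "dy": 77, "dz": 0, "spin": 0, "claw": 0}, {"dx": 0, "dy": 77, "dz": 0, "spin": 0, "claw": 0}, {"dx": 15, "dy": 77, "dz": 0, "spin": 0, "claw": 0}, {"dx": 27, "dy": 77, "dz": 0, "spin": 0, "claw": 0}, {"dx": 40, "dy": 77, "dz": 0, "spin": 0, "claw": 0}, {"dx": 52, "dy": 77, "dz": 0, "spin": 0, "claw": 0}, {"dx": 64, "dy": 77, "dz": 0, "spin": 0, "claw": 0}, {"dx": 76, "dy": 77, "dz": 0, "spin": 0, "claw": 0}, {"dx": 86, "dy": 77, "dz": 0, "spin": 0, "claw": 0}, {"dx": 92, "dy": 77, "dz": 0, "spin": 0, "claw": 0}, {"dx": 92, "dy": 77, "dz": 0, "spin": 0, "claw": 0}])

```text
clock: 3.72
position: [0.5582, 0.0691, 0.1179]
orientation: [-1.571, 0.0, 1.431]
ft_force: [-1.0, 0.1, 0.1]
gripper_width: -0.003
```

```bash
python3 -c "
from go import *
f=grab_frame('scene');crop(f,'pics/k3.png',285,210,140,100,5)
go((K(-.005,.065),.118,82))"
```

```text
now [558.2  68.9 118. ] yaw 82.0 F [-0.1 -1.3  0.3] w 0.0 t 3.8
dx 12.7 dy -0.0 dz 0.2 spin -0.0 rows>=0.2
```

View pics/k3.png

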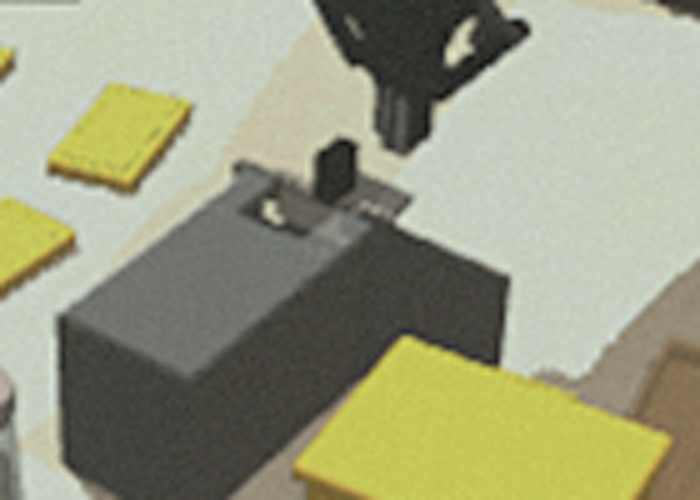

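```bash
python3 -c "
from go import *
f=grab_frame('scene')
p=observe()['position']
print(p,(proj(f,[p,[*K(-.005,.014),.137],[*K(-.005,.014),.107],[*K(0,-.05),.107],[*K(0,.125),.107]])-[285,210])*5)
print(observe()['joint_pos'])"
```

```text
[0.55821079 0.06868747 0.11797203] [[396.26435622 199.52050134]
 [339.25272098 144.52865616]
 [336.87198743 190.06215601]
 [237.47156022 152.35921512]
 [507.32782107 272.54627786]]
[-5.78527704e-02  1.17027718e-01  1.92188208e+00 -2.01717354e-04
  1.10280874e+00 -1.48815934e+00]
```

```bash
python3 -c "
from go import *
a=grab_frame('scene');b=grab_frame('top')
A=cv2.resize(a['frame'][130:280,315:415],None,fx=4,fy=4,interpolation=2)
B=cv2.resize(b['frame'][150:300,215:315],None,fx=4,fy=4,interpolation=2)
p=observe()['position']
for I,f,o in((A,a,(315,130)),(B,b,(215,150))):
  for z in (0,.1): 
    u=(proj(f,p+[0,0,z])[0]-o)*4; cv2.circle(I,(int(u[0]),int(u[1])),3,(255,0,0),-1)
cv2.imwrite('pics/ab.png',np.hstack([A,B])[:,:,::-1])"
```

```text
(no output)
```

View pics/ab.png

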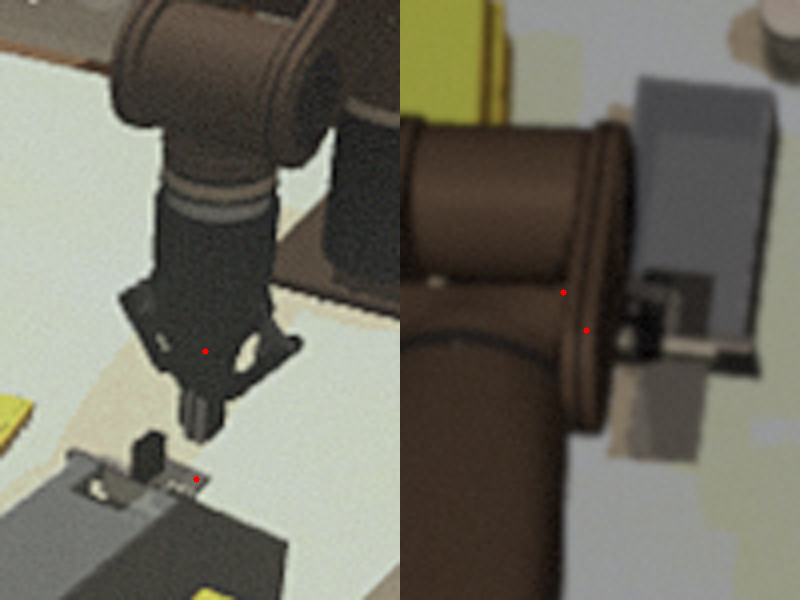

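The picture shows the fingertips about 30 mm above where the reported TCP projects, and the shutter has not moved. I'll move to the lid side, where both cameras can see the fingers, to settle the offset.

```bash
python3 -c "
from go import *
go(((.555,.06),.195,82),((.52,-.31),.12,104))
f=grab_frame('scene');g=grab_frame('top');print(proj(f,[0,0,0]),proj(g,[0,0,0]))
for F in(f,g):
  Tm=F['camera_from_world'];print('cam',-Tm[:3,:3].T@Tm[:3,3])"
```

```text
now [558.2  68.5 118. ] yaw 81.9 F [-0.9  0.4  0.5] w 0.0 t 3.9
dx -8.9 dy -77.0 dz 2.0 spin -0.1 rows>=1.2
dx -380.1 dy -2.0 dz -15.2 spin -22.1 rows>=6.1
[[411.34031653 194.82414522]] [[295.40212872 467.23877531]]
cam [1.45596538 0.46037794 0.82015631]
cam [ 0.27955297 -0.09215651  1.36757352]
```

Emit:
step_arm(deltas=[{"dx": -5, "dy": -50, "dz": 0, "spin": 0, "claw": 0}, {"dx": -9, "dy": -77, "dz": 0, "spin": 0, "claw": 0}, {"dx": -380, "dy": -77, "dz": -15, "spin": -22, "claw": 0}, {"dx": -380, "dy": -77, "dz": -15, "spin": -22, "claw": 0}, {"dx": -380, "dy": -77, "dz": -15, "spin": -22, "claw": 0}, {"dx": -380, "dy": -77, "dz": -15, "spin": -22, "claw": 0}, {"dx": -380, "dy": -77, "dz": -15, "spin": -22, "claw": 0}, {"dx": -380, "dy": -77, "dz": -15, "spin": -22, "claw": 0}, {"dx": -380, "dy": -77, "dz": -15, "spin": -22, "claw": 0}, {"dx": -380, "dy": -2, "dz": -15, "spin": -22, "claw": 0}, {"dx": -380, "dy": -2, "dz": -15, "spin": -22, "claw": 0}, {"dx": -380, "dy": -2, "dz": -15, "spin": -22, "claw": 0}, {"dx": -380, "dy": -2, "dz": -15, "spin": -22, "claw": 0}])

```text
clock: 5.65
position: [0.5214, -0.31, 0.1226]
orientation: [-1.573, 0.003, 1.815]
ft_force: [0.4, 0.2, 0.4]
gripper_width: -0.001
```

```bash
cat > ab.py <<'E'
import sys
from go import *
a=grab_frame('scene');b=grab_frame('top')
p=observe()['position'];print(p,observe()['orientation'],observe()['gripper_width'])
out=[]
for f in(a,b):
  c=proj(f,p)[0];o=np.int32(c)-[50,70]; o=np.clip(o,0,[540,330]); print(o,(c-o)*4)
  I=cv2.resize(f['frame'][o[1]:o[1]+150,o[0]:o[0]+100],None,fx=4,fy=4,interpolation=2)
  for z in (0,.1): 
    u=(proj(f,p+[0,0,z])[0]-o)*4; cv2.circle(I,(int(u[0]),int(u[1])),2,(255,0,0),-1)
  out.append(I)
cv2.imwrite(sys.argv[1],np.hstack(out)[:,:,::-1])
E
python3 ab.py pics/ab2.png
```

```text
[ 0.52136258 -0.31014783  0.12271073] [-1.573349    0.00354934  1.81511235] 0.0015679798353395065
[208 135] [200.0242875 282.8185331]
[370 173] [202.05784288 283.9620052 ]
```

View pics/ab2.png

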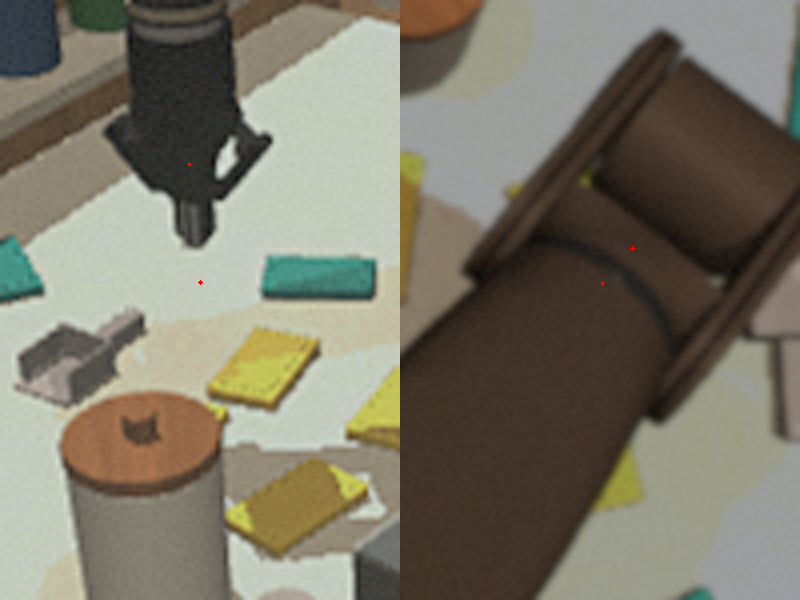

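The dots (reported TCP at (200,283), tips seen at (195,245)) give the same offset of about 32 mm straight up the tool axis as before. I'll confirm it by touching bare shelf between the lids.

```bash
python3 -c "
from go import *
go(((.51,-.243),.12,90),((.51,-.243),.01,90))
f=grab_frame('scene');print(proj(f,[.231,.634,.195]),proj(f,[.231,.634,.225]))"
```

```text
now [ 521.4 -310.1  122.7] yaw 104.0 F [ 0.4 -0.4  0.4] w 0.0 t 5.8
dx 67.9 dy 2.7 dz -5.2 spin 14.0 rows>=1.3
dx 67.9 dy 112.7 dz -5.2 spin 14.0 rows>=1.8
[[623.24525556 226.82389326]] [[627.89392609 216.75852728]]
```

Emit:
step_arm(deltas=[{"dx": 68, "dy": 3, "dz": -5, "spin": 14, "claw": 0}, {"dx": 68, "dy": 3, "dz": -5, "spin": 14, "claw": 0}, {"dx": 68, "dy": 3, "dz": -5, "spin": 14, "claw": 0}, {"dx": 68, "dy": 50, "dz": -5, "spin": 14, "claw": 0}, {"dx": 68, "dy": 90, "dz": -5, "spin": 14, "claw": 0}, {"dx": 68, "dy": 105, "dz": -5, "spin": 14, "claw": 0}, {"dx": 68, "dy": 112, "dz": -5, "spin": 14, "claw": 0}, {"dx": 68, "dy": 116, "dz": -5, "spin": 14, "claw": 0}, {"dx": 68, "dy": 116, "dz": -5, "spin": 14, "claw": 0}])

```text
clock: 6.92
position: [0.5092, -0.243, 0.0051]
orientation: [-1.572, 0.001, 1.57]
ft_force: [0.1, 0.7, -1.1]
gripper_width: -0.004
```

```bash
python3 ab.py pics/ab3.png
```

```text
[ 0.50917451 -0.24286933  0.00519331] [-1.57253820e+00  1.29450754e-03  1.57023958e+00] -0.0011051798500932952
[230 171] [201.07656728 282.51721404]
[337 187] [200.80066678 283.89420084]
```

View pics/ab3.png

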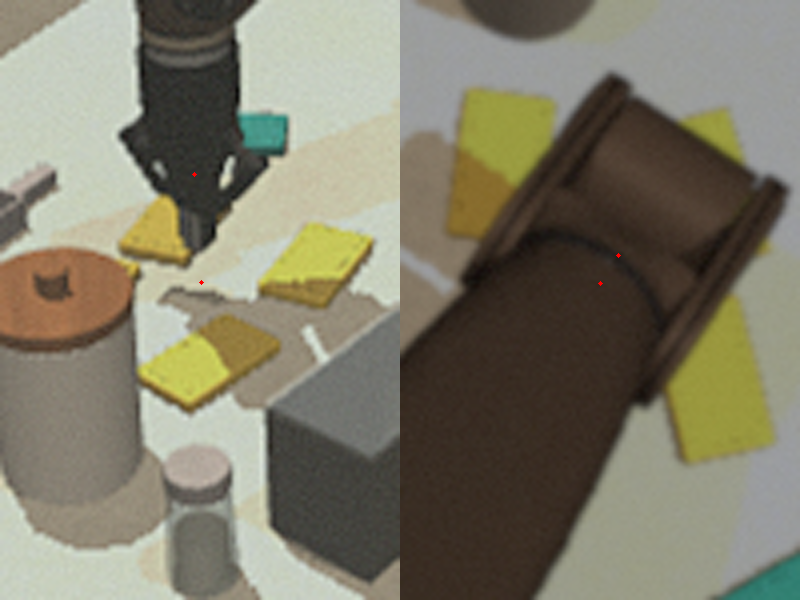

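No contact at z=5 mm, and the finger shadow at (165,295) stays detached from the tip, so the tips really are about 3 cm high. I'll keep feeling downward.

Emit:
step_arm(deltas=[{"dx": 0, "dy": 10, "dz": 0, "spin": 0, "claw": 0}, {"dx": 0, "dy": 18, "dz": 0, "spin": 0, "claw": 0}, {"dx": 0, "dy": 24, "dz": 0, "spin": 0, "claw": 0}, {"dx": 0, "dy": 27, "dz": 0, "spin": 0, "claw": 0}, {"dx": 0, "dy": 27, "dz": 0, "spin": 0, "claw": 0}])

```text
clock: 7.65
position: [0.5082, -0.2422, -0.0234]
orientation: [-1.57, -0.0, 1.57]
ft_force: [-0.8, -0.4, 0.3]
gripper_width: -0.0
```

Emit:
step_arm(deltas=[{"dx": 0, "dy": 2, "dz": 0, "spin": 0, "claw": 0}, {"dx": 0, "dy": 4, "dz": 0, "spin": 0, "claw": 0}, {"dx": 0, "dy": 4, "dz": 0, "spin": 0, "claw": 0}])

```text
clock: 8.02
position: [0.5083, -0.2423, -0.0271]
orientation: [-1.571, -0.0, 1.57]
ft_force: [-0.2, 0.5, 0.1]
gripper_width: -0.001
```

Emit:
step_arm(deltas=[{"dx": 0, "dy": 2, "dz": 0, "spin": 0, "claw": 0}, {"dx": 0, "dy": 3, "dz": 0, "spin": 0, "claw": 0}, {"dx": 0, "dy": 3, "dz": 0, "spin": 0, "claw": 0}])

```text
clock: 8.4
position: [0.5083, -0.2423, -0.0301]
orientation: [-1.571, -0.0, 1.57]
ft_force: [-0.1, 0.9, 0.3]
gripper_width: -0.002
```

Emit:
step_arm(deltas=[{"dx": 0, "dy": 1, "dz": 0, "spin": 0, "claw": 0}, {"dx": 0, "dy": 2, "dz": 0, "spin": 0, "claw": 0}, {"dx": 0, "dy": 2, "dz": 0, "spin": 0, "claw": 0}])

```text
clock: 8.78
position: [0.5083, -0.2423, -0.0321]
orientation: [-1.571, -0.0, 1.57]
ft_force: [0.1, -0.1, -0.1]
gripper_width: -0.002
```

Emit:
step_arm(deltas=[{"dx": 0, "dy": 1, "dz": 0, "spin": 0, "claw": 0}, {"dx": 0, "dy": 2, "dz": 0, "spin": 0, "claw": 0}, {"dx": 0, "dy": 2, "dz": 0, "spin": 0, "claw": 0}])

```text
clock: 9.15
position: [0.5083, -0.2423, -0.0341]
orientation: [-1.571, -0.0, 1.57]
ft_force: [0.6, 0.7, -0.1]
gripper_width: 0.001
```

Emit:
step_arm(deltas=[{"dx": 0, "dy": 1, "dz": 0, "spin": 0, "claw": 0}, {"dx": 0, "dy": 2, "dz": 0, "spin": 0, "claw": 0}, {"dx": 0, "dy": 2, "dz": 0, "spin": 0, "claw": 0}])

```text
clock: 9.52
position: [0.5083, -0.2423, -0.0361]
orientation: [-1.571, -0.0, 1.57]
ft_force: [-0.3, 0.6, 0.0]
gripper_width: 0.001
```

Emit:
step_arm(deltas=[{"dx": 0, "dy": 1, "dz": 0, "spin": 0, "claw": 0}, {"dx": 0, "dy": 2, "dz": 0, "spin": 0, "claw": 0}, {"dx": 0, "dy": 2, "dz": 0, "spin": 0, "claw": 0}])

```text
clock: 9.9
position: [0.5084, -0.2423, -0.0363]
orientation: [-1.569, -0.001, 1.57]
ft_force: [-5.0, 3.2, 11.2]
gripper_width: 0.002
```

Emit:
step_arm(deltas=[{"dx": 0, "dy": 1, "dz": 0, "spin": 0, "claw": 0}, {"dx": 0, "dy": 2, "dz": 0, "spin": 0, "claw": 0}, {"dx": 0, "dy": 2, "dz": 0, "spin": 0, "claw": 0}])

```text
clock: 10.28
position: [0.5084, -0.2423, -0.0363]
orientation: [-1.568, -0.001, 1.571]
ft_force: [-8.6, 5.5, 21.7]
gripper_width: -0.0
```

Contact is at reported z = -36.3 mm, so the true tip height is the reported value plus 36 mm. I'll build that into the helper and go back to the shutter.

```bash
sed -i 's/p=o\["position"\];/p=o["position"]+[0,0,.0363];/' go.py; python3 -c "
from go import *
go(((.508,-.242),.16,82),(K(-.005,-.04),.16,82),(K(-.005,-.04),.118,82),(K(-.005,.06),.118,82))"
```

```text
now [ 508.4 -242.3   -0. ] yaw 90.0 F [-8.6  5.5 21.7] w -0.0 t 10.3
dx 0.3 dy -160.0 dz 0.4 spin 8.0 rows>=2.6
dx 219.8 dy -160.0 dz -36.8 spin 8.0 rows>=3.6
dx 219.8 dy -118.0 dz -36.8 spin 8.0 rows>=0.7
dx 318.8 dy -118.0 dz -50.8 spin 8.0 rows>=1.6
```

Emit:
step_arm(deltas=[{"dx": 0, "dy": -60, "dz": 0, "spin": 0, "claw": 0}, {"dx": 0, "dy": -120, "dz": 0, "spin": 0, "claw": 0}, {"dx": 0, "dy": -164, "dz": 0, "spin": 8, "claw": 0}, {"dx": 220, "dy": -164, "dz": -37, "spin": 8, "claw": 0}, {"dx": 220, "dy": -164, "dz": -37, "spin": 8, "claw": 0}, {"dx": 220, "dy": -164, "dz": -37, "spin": 8, "claw": 0}, {"dx": 220, "dy": -164, "dz": -37, "spin": 8, "claw": 0}, {"dx": 220, "dy": -164, "dz": -37, "spin": 8, "claw": 0}, {"dx": 220, "dy": -121, "dz": -37, "spin": 8, "claw": 0}, {"dx": 220, "dy": -121, "dz": -37, "spin": 8, "claw": 0}, {"dx": 235, "dy": -121, "dz": -39, "spin": 8, "claw": 0}, {"dx": 247, "dy": -121, "dz": -41, "spin": 8, "claw": 0}, {"dx": 259, "dy": -121, "dz": -43, "spin": 8, "claw": 0}, {"dx": 271, "dy": -121, "dz": -44, "spin": 8, "claw": 0}, {"dx": 283, "dy": -121, "dz": -46, "spin": 8, "claw": 0}, {"dx": 295, "dy": -121, "dz": -48, "spin": 8, "claw": 0}, {"dx": 306, "dy": -121, "dz": -49, "spin": 8, "claw": 0}, {"dx": 314, "dy": -121, "dz": -50, "spin": 8, "claw": 0}, {"dx": 318, "dy": -121, "dz": -51, "spin": 8, "claw": 0}, {"dx": 318, "dy": -121, "dz": -51, "spin": 8, "claw": 0}])

```text
clock: 12.78
position: [0.5593, 0.0762, 0.0807]
orientation: [-1.57, -0.001, 1.431]
ft_force: [0.6, -0.0, 0.8]
gripper_width: -0.0
```

```bash
python3 -c "
from go import *
f=grab_frame('scene');crop(f,'pics/k4.png',285,210,140,100,5)
go((K(-.005,.06),.118,82))"
```

```text
now [559.3  75.9 117. ] yaw 82.0 F [ 0.4 -0.1 -0.4] w 0.0 t 12.8
dx 0.5 dy -1.0 dz 0.2 spin -0.0 rows>=0.0
```

View pics/k4.png

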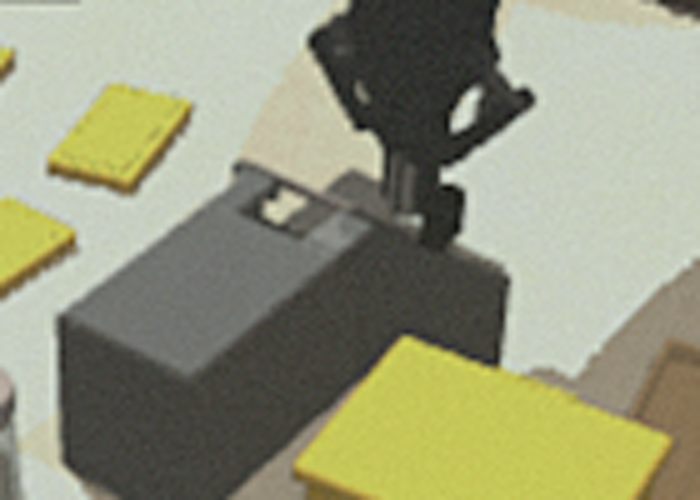

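The tab now stands at (442,210), pushed well to the left. I'll compare it with predictions.

```bash
python3 -c "
from go import *
f=grab_frame('scene')
for s in(.07,.075,.08,.085): print(s,[np.round((proj(f,[*K(-.005+a,s+b),c])[0]-[285,210])*5) for a,b,c in((0,0,.137),(0.012,.007,.137),(.012,.007,.107))])
go((K(-.005,.065),.118,82),(K(-.03,.064),.14,82),((.4388,-.1761),.16,97))"
```

```text
0.07 [array([427., 182.]), array([426., 198.]), array([422., 244.])]
0.075 [array([435., 186.]), array([434., 201.]), array([430., 248.])]
0.08 [array([443., 189.]), array([442., 205.]), array([438., 251.])]
0.085 [array([451., 193.]), array([450., 208.]), array([446., 255.])]
now [559.3  75.8 117. ] yaw 81.9 F [ 0.2  0.3 -0.2] w -0.0 t 12.9
dx 5.7 dy -1.0 dz 0.3 spin -0.1 rows>=0.1
dx 4.7 dy -23.0 dz 25.3 spin -0.1 rows>=0.5
dx -266.3 dy -43.0 dz 84.0 spin -15.1 rows>=4.4
```

Emit:
step_arm(deltas=[{"dx": 3, "dy": -1, "dz": 0, "spin": 0, "claw": 0}, {"dx": 4, "dy": -1, "dz": 0, "spin": 0, "claw": 0}, {"dx": -4, "dy": -1, "dz": 0, "spin": 0, "claw": 0}, {"dx": -8, "dy": -44, "dz": 0, "spin": 0, "claw": 0}, {"dx": -266, "dy": -44, "dz": 84, "spin": -15, "claw": 1}, {"dx": -266, "dy": -44, "dz": 84, "spin": -15, "claw": 1}, {"dx": -266, "dy": -44, "dz": 84, "spin": -15, "claw": 1}, {"dx": -266, "dy": -44, "dz": 84, "spin": -15, "claw": 1}, {"dx": -266, "dy": -44, "dz": 84, "spin": -15, "claw": 1}, {"dx": -266, "dy": -44, "dz": 84, "spin": -15, "claw": 1}, {"dx": -266, "dy": 60, "dz": 84, "spin": -15, "claw": 1}, {"dx": -266, "dy": 60, "dz": 84, "spin": -15, "claw": 1}, {"dx": -266, "dy": 60, "dz": 84, "spin": -15, "claw": 1}])

```text
clock: 14.5
position: [0.4366, -0.1732, 0.0178]
orientation: [-1.565, -0.006, 1.693]
ft_force: [-0.5, 0.2, 0.5]
gripper_width: 0.998
```

```bash
python3 -c "
from go import *
f=grab_frame('scene')
for y in yellows(f): print(y[0],y[1],y[2],y[3])
go(((.4388,-.1761),-.003,97))"
```

```text
[382. 301.] [602.2 147.1] [162. 131.] 88.8
[281. 260.] [ 594.2 -179.7] [57. 97.] 169.9
[273. 226.] [ 452. -309.] [96. 57.] 11.2
now [ 438.8 -174.7   56.6] yaw 97.0 F [-0.1  0.2  1. ] w 1.0 t 14.6
dx -1.4 dy 59.6 dz 0.1 spin 0.0 rows>=1.0
```

Emit:
step_arm(newtons=40, deltas=[{"dx": -2, "dy": 35, "dz": 0, "spin": 0, "claw": 1}, {"dx": -2, "dy": 52, "dz": 0, "spin": 0, "claw": 1}, {"dx": -2, "dy": 59, "dz": 0, "spin": 0, "claw": 1}, {"dx": -2, "dy": 59, "dz": 0, "spin": 0, "claw": 1}, {"dx": -2, "dy": 59, "dz": 0, "spin": 0, "claw": 0}, {"dx": -2, "dy": 59, "dz": 0, "spin": 0, "claw": 0}, {"dx": -2, "dy": 59, "dz": 0, "spin": 0, "claw": 0}, {"dx": -2, "dy": 59, "dz": 0, "spin": 0, "claw": 0}, {"dx": -2, "dy": 59, "dz": 0, "spin": 0, "claw": 0}])

```text
clock: 15.68
position: [0.4405, -0.1787, -0.0367]
orientation: [-1.572, 0.001, 1.692]
ft_force: [-0.2, 0.3, 6.0]
gripper_width: 0.688
```

```bash
python3 -c "
from go import *
go(((.4388,-.1761),.11,97),(K(-.085,0),.11,82),(K(-.085,0),.074,82),(K(-.027,0),.074,82))"
```

```text
now [ 4.405e+02 -1.787e+02 -4.000e-01] yaw 97.0 F [-0.2  0.3  6. ] w 0.69 t 15.7
dx 2.7 dy -110.4 dz 1.4 spin -0.0 rows>=1.8
dx 201.6 dy -110.4 dz -55.8 spin 15.0 rows>=3.3
dx 201.6 dy -74.4 dz -55.8 spin 15.0 rows>=0.6
dx 186.6 dy -74.4 dz -111.9 spin 15.0 rows>=0.9
```

Emit:
step_arm(deltas=[{"dx": 0, "dy": -50, "dz": 0, "spin": 0, "claw": 0}, {"dx": 0, "dy": -112, "dz": 0, "spin": 0, "claw": 0}, {"dx": 202, "dy": -112, "dz": -56, "spin": 15, "claw": 0}, {"dx": 202, "dy": -112, "dz": -56, "spin": 15, "claw": 0}, {"dx": 202, "dy": -112, "dz": -56, "spin": 15, "claw": 0}, {"dx": 202, "dy": -112, "dz": -56, "spin": 15, "claw": 0}, {"dx": 202, "dy": -112, "dz": -56, "spin": 15, "claw": 0}, {"dx": 202, "dy": -112, "dz": -56, "spin": 15, "claw": 0}, {"dx": 202, "dy": -112, "dz": -56, "spin": 15, "claw": 0}])

```text
clock: 16.8
position: [0.4705, 0.0283, 0.0739]
orientation: [-1.571, 0.0, 1.429]
ft_force: [1.3, -0.5, -0.7]
gripper_width: 0.685
```

```bash
python3 -c "
from go import *
f=grab_frame('scene');crop(f,'pics/c1.png',300,170,130,100,6)
p=observe()['position']+[0,0,.0363]
print(np.round((proj(f,p)-[300,170])*6))
go((K(-.085,0),.078,82),(K(-.025,0),.078,82))"
```

```text
[[389. 374.]]
now [470.5  28.3 110.3] yaw 81.9 F [ 0.2 -0.8  0.1] w 0.69 t 16.9
dx 0.1 dy 32.3 dz -1.0 spin -0.1 rows>=0.5
dx 0.3 dy 32.3 dz -61.0 spin -0.1 rows>=1.0
```

View pics/c1.png

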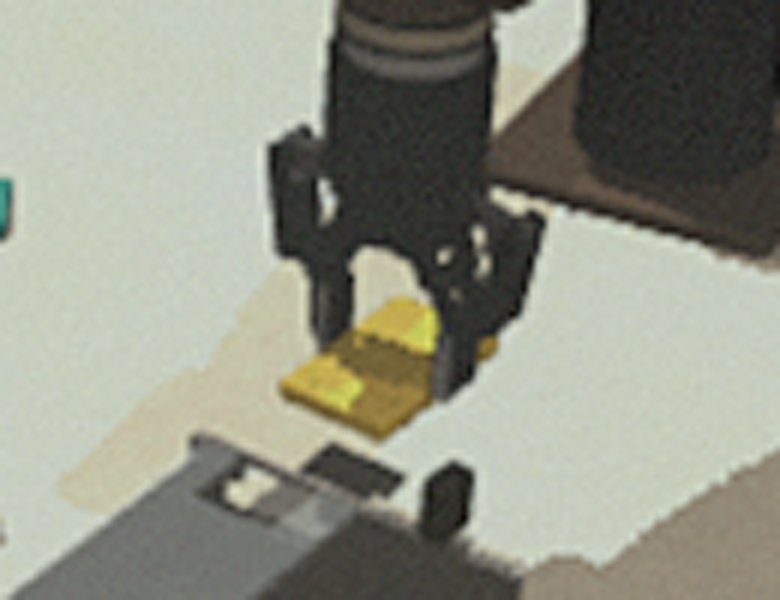

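The lid is held flat and centred, with front corners near (382,440) and (282,395). I'll check those corners against the prediction.

```bash
python3 -c "
from go import *
f=grab_frame('scene')
for zb in (.105,.11,.115):
  print(zb,[np.round((proj(f,[*K(-.086+.05,y),zb])[0]-[300,170])*6) for y in(.03,-.03)])
print([np.round((proj(f,[*K(-.086+.05,y),.122])[0]-[300,170])*6) for y in(.03,-.03)])
for z in(.110,.122):
  w=unproj(f,[[382/6+300,440/6+170],[282/6+300,395/6+170]],z);print(z,(w[:,:2]-KP[:2])@np.array([[.9903,.1392],[-.1392,.9903]]).T.T)
"
```

```text
0.105 [array([382., 454.]), array([275., 407.])]
0.11 [array([382., 445.]), array([276., 399.])]
0.115 [array([383., 436.]), array([276., 390.])]
[array([384., 423.]), array([277., 377.])]
0.11 [[-0.03890485  0.02779808]
 [-0.04024539 -0.02943057]]
0.122 [[-0.02422691  0.03687536]
 [-0.0255448  -0.01938626]]
```

Emit:
step_arm(deltas=[{"dx": 0, "dy": 34, "dz": -1, "spin": 0, "claw": 0}, {"dx": 0, "dy": 34, "dz": -1, "spin": 0, "claw": 0}, {"dx": 0, "dy": 34, "dz": -15, "spin": 0, "claw": 0}, {"dx": 0, "dy": 34, "dz": -28, "spin": 0, "claw": 0}, {"dx": 0, "dy": 34, "dz": -38, "spin": 0, "claw": 0}, {"dx": 0, "dy": 34, "dz": -48, "spin": 0, "claw": 0}, {"dx": 0, "dy": 34, "dz": -56, "spin": 0, "claw": 0}, {"dx": 0, "dy": 34, "dz": -60, "spin": 0, "claw": 0}, {"dx": 0, "dy": 34, "dz": -60, "spin": 0, "claw": 0}])

```text
clock: 18.02
position: [0.53, 0.0209, 0.0399]
orientation: [-1.57, 0.0, 1.43]
ft_force: [0.7, -0.4, 0.0]
gripper_width: 0.687
```

```bash
cat > kc.py <<'E'
from go import *
go((K(-.027,0),.074,82),(K(-.027,0),.135,82),(K(-.115,0),.135,82),(K(-.115,0),.081,82),(K(.022,0),.081,82))
E
python3 kc.py
```

```text
now [530.   20.9  76.2] yaw 82.0 F [ 0.7 -0.4  0. ] w 0.69 t 18.0
dx -0.9 dy 2.2 dz 0.9 spin -0.0 rows>=0.0
dx -0.9 dy -58.8 dz 0.9 spin -0.0 rows>=1.0
dx -1.0 dy -58.8 dz 88.9 spin -0.0 rows>=1.4
dx -1.0 dy -4.8 dz 88.9 spin -0.0 rows>=0.9
dx -0.9 dy -4.8 dz -48.1 spin -0.0 rows>=2.2
```

Emit:
step_arm(deltas=[{"dx": -0.5, "dy": 2, "dz": 0, "spin": 0, "claw": 0}, {"dx": -0.5, "dy": 2, "dz": 0, "spin": 0, "claw": 1}, {"dx": -0.5, "dy": 2, "dz": 0, "spin": 0, "claw": 1}, {"dx": -0.5, "dy": 2, "dz": 0, "spin": 0, "claw": 1}, {"dx": -0.5, "dy": -30, "dz": 0, "spin": 0, "claw": 1}, {"dx": -0.5, "dy": -59, "dz": 0, "spin": 0, "claw": 1}, {"dx": -0.5, "dy": -59, "dz": 50, "spin": 0, "claw": 0}, {"dx": -0.5, "dy": -59, "dz": 90, "spin": 0, "claw": 0}, {"dx": -0.5, "dy": -59, "dz": 90, "spin": 0, "claw": 0}, {"dx": -0.5, "dy": -59, "dz": 90, "spin": 0, "claw": 0}, {"dx": -0.5, "dy": -20, "dz": 90, "spin": 0, "claw": 0}, {"dx": -0.5, "dy": -5, "dz": 90, "spin": 0, "claw": 0}, {"dx": -0.5, "dy": -5, "dz": 90, "spin": 0, "claw": 0}, {"dx": -0.5, "dy": -5, "dz": 90, "spin": 0, "claw": 0}])

```text
clock: 19.77
position: [0.442, 0.0328, 0.046]
orientation: [-1.572, 0.0, 1.43]
ft_force: [0.5, 0.2, -0.2]
gripper_width: -0.0
```

```bash
python3 kc.py; python3 -c "
from go import *
f=grab_frame('scene');crop(f,'pics/c2.png',300,170,130,100,6)"
```

```text
now [442.   32.8  82.3] yaw 82.0 F [ 0.5  0.2 -0.2] w -0.0 t 19.8
dx -0.3 dy 8.3 dz -87.9 spin -0.0 rows>=1.4
dx -0.3 dy -52.7 dz -87.9 spin -0.0 rows>=1.0
dx -0.4 dy -52.7 dz 0.1 spin -0.0 rows>=1.4
dx -0.4 dy 1.3 dz 0.1 spin -0.0 rows>=0.9
dx -0.3 dy 1.3 dz -136.9 spin -0.0 rows>=2.2
```

View pics/c2.png

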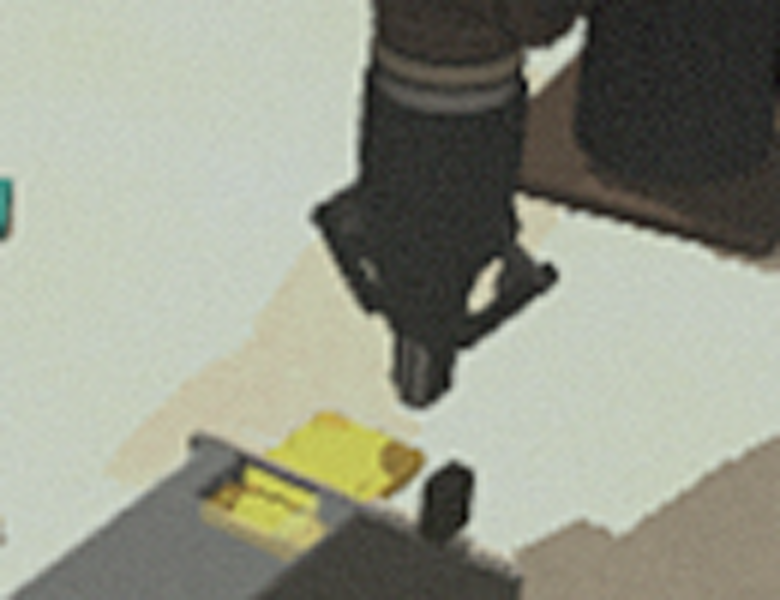

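The lid lies on the ledge with its front in the slot, showing in the notch at (260,510), and the shut fingers are behind it. Next I push it in.

Emit:
step_arm(deltas=[{"dx": 0, "dy": 1, "dz": -25, "spin": 0, "claw": 0}, {"dx": 0, "dy": 1, "dz": -40, "spin": 0, "claw": 0}, {"dx": 0, "dy": 1, "dz": -53, "spin": 0, "claw": 0}, {"dx": 0, "dy": 1, "dz": -66, "spin": 0, "claw": 0}, {"dx": 0, "dy": 1, "dz": -79, "spin": 0, "claw": 0}, {"dx": 0, "dy": 1, "dz": -92, "spin": 0, "claw": 0}, {"dx": 0, "dy": 1, "dz": -105, "spin": 0, "claw": 0}, {"dx": 0, "dy": 1, "dz": -118, "spin": 0, "claw": 0}, {"dx": 0, "dy": 1, "dz": -130, "spin": 0, "claw": 0}, {"dx": 0, "dy": 1, "dz": -137, "spin": 0, "claw": 0}, {"dx": 0, "dy": 1, "dz": -137, "spin": 0, "claw": 0}])

```text
clock: 21.2
position: [0.5774, 0.0136, 0.0445]
orientation: [-1.572, 0.0, 1.43]
ft_force: [0.3, 0.1, -0.1]
gripper_width: -0.0
```

```bash
cat > nx.py <<'E'
# after a push: next lid; args x y yaw(lid) mm deg
import sys
from go import *
f=grab_frame('scene');
for y in yellows(f): print(y)
hsv=cv2.cvtColor(f["frame"],cv2.COLOR_RGB2HSV);m=cv2.inRange(hsv,(22,100,60),(36,255,255))
u=np.int32(proj(f,[[*K(x,y),z] for x,y,z in((-.07,.03,.087),(-.07,-.03,.087),(.04,-.02,.107),(.04,.02,.107))]))
M=np.zeros_like(m);cv2.fillConvexPoly(M,u,255);print("yellow px ledge/notch",(m&M>0).sum(),"of",(M>0).sum())
x,y,a=map(float,sys.argv[1:]);xy=(x/1e3,y/1e3);print(K(0,0))
go((K(-.02,0),.081,82),(K(-.02,0),.15,82),(xy,.15,90+a),(xy,.05,90+a))
E
python3 nx.py 588.8 -178.6 -10
```

```text
(array([382., 301.]), array([602., 147.]), array([162., 131.]), np.float32(89.2))
(array([281., 260.]), array([ 594.2, -179.1]), array([58., 97.]), np.float32(169.8))
(array([273., 226.]), array([ 452. , -308.7]), array([96., 57.]), np.float32(11.2))
yellow px ledge/notch 0 of 375
[0.5557 0.0164]
now [576.8  13.8  80.6] yaw 82.0 F [ 0.   1.2 -0.6] w -0.0 t 21.2
dx -0.4 dy -0.4 dz 41.2 spin -0.0 rows>=0.7
dx -0.4 dy -69.4 dz 41.2 spin -0.0 rows>=1.1
dx -188.8 dy -69.4 dz -38.8 spin 2.0 rows>=3.3
dx -188.8 dy 30.6 dz -38.8 spin 2.0 rows>=1.6
```

Emit:
step_arm(deltas=[{"dx": 0, "dy": 0, "dz": 41, "spin": 0, "claw": 0}, {"dx": 0, "dy": -35, "dz": 41, "spin": 0, "claw": 0}, {"dx": 0, "dy": -69, "dz": 41, "spin": 0, "claw": 0}, {"dx": -189, "dy": -69, "dz": -39, "spin": 2, "claw": 1}, {"dx": -189, "dy": -69, "dz": -39, "spin": 2, "claw": 1}, {"dx": -189, "dy": -69, "dz": -39, "spin": 2, "claw": 1}, {"dx": -189, "dy": -69, "dz": -39, "spin": 2, "claw": 1}, {"dx": -189, "dy": -69, "dz": -39, "spin": 2, "claw": 1}, {"dx": -189, "dy": 0, "dz": -39, "spin": 2, "claw": 1}, {"dx": -189, "dy": 30, "dz": -39, "spin": 2, "claw": 1}, {"dx": -189, "dy": 30, "dz": -39, "spin": 2, "claw": 1}, {"dx": -189, "dy": 30, "dz": -39, "spin": 2, "claw": 1}])

```text
clock: 22.75
position: [0.5897, -0.178, 0.0158]
orientation: [-1.573, 0.0, 1.397]
ft_force: [0.8, -0.4, 1.0]
gripper_width: 0.996
```

```bash
cat > gr.py <<'E'
import sys
from go import *
x,y,a=map(float,sys.argv[1:]);xy=(x/1e3,y/1e3)
go((xy,.0,90+a),(xy,.115,90+a),(K(-.086,0),.115,82),(K(-.086,0),.076,82))
E
python3 gr.py 588.8 -178.6 -10
```

```text
now [ 589.7 -178.    52.1] yaw 80.0 F [ 0.8 -0.4  1. ] w 1.0 t 22.8
dx -0.8 dy 52.1 dz 0.8 spin 0.0 rows>=0.8
dx -0.8 dy -62.9 dz 0.8 spin 0.0 rows>=1.8
dx 182.6 dy -62.9 dz 153.0 spin -2.0 rows>=3.8
dx 182.6 dy -23.9 dz 153.0 spin -2.0 rows>=0.6
```

Emit:
step_arm(deltas=[{"dx": -1, "dy": 35, "dz": 1, "spin": 0, "claw": 1}, {"dx": -1, "dy": 50, "dz": 1, "spin": 0, "claw": 1}, {"dx": -1, "dy": 52, "dz": 1, "spin": 0, "claw": 1}, {"dx": -1, "dy": 52, "dz": 1, "spin": 0, "claw": 0}, {"dx": -1, "dy": 52, "dz": 1, "spin": 0, "claw": 0}, {"dx": -1, "dy": 52, "dz": 1, "spin": 0, "claw": 0}, {"dx": -1, "dy": 52, "dz": 1, "spin": 0, "claw": 0}, {"dx": -1, "dy": 20, "dz": 1, "spin": 0, "claw": 0}, {"dx": -1, "dy": -30, "dz": 1, "spin": 0, "claw": 0}, {"dx": -1, "dy": -64, "dz": 1, "spin": 0, "claw": 0}, {"dx": 183, "dy": -64, "dz": 153, "spin": -2, "claw": 0}, {"dx": 183, "dy": -64, "dz": 153, "spin": -2, "claw": 0}, {"dx": 183, "dy": -64, "dz": 153, "spin": -2, "claw": 0}, {"dx": 183, "dy": -64, "dz": 153, "spin": -2, "claw": 0}, {"dx": 183, "dy": -64, "dz": 153, "spin": -2, "claw": 0}, {"dx": 183, "dy": -30, "dz": 153, "spin": -2, "claw": 0}, {"dx": 183, "dy": -24, "dz": 153, "spin": -2, "claw": 0}, {"dx": 183, "dy": -24, "dz": 153, "spin": -2, "claw": 0}, {"dx": 183, "dy": -24, "dz": 153, "spin": -2, "claw": 0}])

```text
clock: 25.12
position: [0.4705, 0.0274, 0.0385]
orientation: [-1.571, 0.0, 1.43]
ft_force: [-0.2, -0.4, 1.3]
gripper_width: 0.685
```

```bash
cat > ins.py <<'E'
# lid held in front of slot: check its front corners and give the insertion
from go import *
f=grab_frame('scene');p=observe()['position']+[0,0,.0363]
hsv=cv2.cvtColor(f["frame"],cv2.COLOR_RGB2HSV);m=cv2.inRange(hsv,(20,100,50),(36,255,255))
c=np.int32(proj(f,p)[0]);M=np.zeros_like(m);cv2.circle(M,c,32,255,-1)
pts=np.argwhere((m&M)>0)[:,::-1]
r0=proj(f,[[*K(-.086+.05,.03),p[2]]])[0];i=(pts@[0.,1]).argmax();j=pts[:,0].argmin()
print("front-left bottom px",pts[i],"expect",np.round(r0,1),"| leftmost",pts[j],"expect",np.round(proj(f,[[*K(-.086+.05,-.03),p[2]]])[0],1),len(pts))
go((K(-.086,0),.076,82),(K(-.026,0),.076,82))
E
python3 ins.py
```

```text
front-left bottom px [359 252] expect [363.  254.4] | leftmost [346 244] expect [345.5 246.6] 389
now [470.6  27.4  74.8] yaw 81.9 F [-0.3 -0.3  1.8] w 0.68 t 25.2
dx 0.9 dy -1.2 dz 0.2 spin -0.1 rows>=0.0
dx 1.0 dy -1.2 dz -59.8 spin -0.1 rows>=1.0
```

Emit:
step_arm(deltas=[{"dx": 1, "dy": -2, "dz": 0, "spin": 0, "claw": 0}, {"dx": 1, "dy": -2, "dz": -14, "spin": 0, "claw": 0}, {"dx": 1, "dy": -2, "dz": -26, "spin": 0, "claw": 0}, {"dx": 1, "dy": -2, "dz": -36, "spin": 0, "claw": 0}, {"dx": 1, "dy": -2, "dz": -46, "spin": 0, "claw": 0}, {"dx": 1, "dy": -2, "dz": -55, "spin": 0, "claw": 0}, {"dx": 1, "dy": -2, "dz": -60, "spin": 0, "claw": 0}, {"dx": 1, "dy": -2, "dz": -60, "spin": 0, "claw": 0}])

```text
clock: 26.18
position: [0.5297, 0.0207, 0.04]
orientation: [-1.571, 0.0, 1.43]
ft_force: [-0.6, 0.1, -0.4]
gripper_width: 0.689
```

```bash
python3 kc.py
```

```text
now [529.7  20.7  76.3] yaw 82.0 F [-0.6  0.1 -0.4] w 0.69 t 26.2
dx -0.6 dy 2.3 dz 0.6 spin -0.0 rows>=0.0
dx -0.6 dy -58.7 dz 0.6 spin -0.0 rows>=1.0
dx -0.7 dy -58.7 dz 88.6 spin -0.0 rows>=1.4
dx -0.7 dy -4.7 dz 88.6 spin -0.0 rows>=0.9
dx -0.6 dy -4.7 dz -48.4 spin -0.0 rows>=2.2
```

Emit:
step_arm(deltas=[{"dx": -0.5, "dy": 2, "dz": 0, "spin": 0, "claw": 1}, {"dx": -0.5, "dy": 2, "dz": 0, "spin": 0, "claw": 1}, {"dx": -0.5, "dy": 2, "dz": 0, "spin": 0, "claw": 1}, {"dx": -0.5, "dy": -30, "dz": 0, "spin": 0, "claw": 1}, {"dx": -0.5, "dy": -59, "dz": 0, "spin": 0, "claw": 1}, {"dx": -0.5, "dy": -59, "dz": 50, "spin": 0, "claw": 0}, {"dx": -0.5, "dy": -59, "dz": 90, "spin": 0, "claw": 0}, {"dx": -0.5, "dy": -59, "dz": 90, "spin": 0, "claw": 0}, {"dx": -0.5, "dy": -20, "dz": 90, "spin": 0, "claw": 0}, {"dx": -0.5, "dy": -5, "dz": 90, "spin": 0, "claw": 0}, {"dx": -0.5, "dy": -5, "dz": 90, "spin": 0, "claw": 0}, {"dx": -0.5, "dy": -5, "dz": 66, "spin": 0, "claw": 0}, {"dx": -0.5, "dy": -5, "dz": 50, "spin": 0, "claw": 0}, {"dx": -0.5, "dy": -5, "dz": 34, "spin": 0, "claw": 0}, {"dx": -0.5, "dy": -5, "dz": 18, "spin": 0, "claw": 0}, {"dx": -0.5, "dy": -5, "dz": 2, "spin": 0, "claw": 0}, {"dx": -0.5, "dy": -5, "dz": -14, "spin": 0, "claw": 0}, {"dx": -0.5, "dy": -5, "dz": -30, "spin": 0, "claw": 0}, {"dx": -0.5, "dy": -5, "dz": -46, "spin": 0, "claw": 0}, {"dx": -0.5, "dy": -5, "dz": -49, "spin": 0, "claw": 0}])

```text
clock: 28.68
position: [0.5791, 0.0131, 0.0451]
orientation: [-1.571, 0.0, 1.43]
ft_force: [-0.3, -0.1, -1.0]
gripper_width: 0.004
```

```bash
python3 nx.py 570 -310 14.3
```

```text
(array([382., 301.]), array([601.7, 147.2]), array([162., 130.]), np.float32(89.4))
(array([273., 226.]), array([ 451.9, -308.4]), array([96., 58.]), np.float32(11.2))
yellow px ledge/notch 0 of 375
[0.5557 0.0164]
now [578.7  13.2  81.3] yaw 82.0 F [-0.6 -0.3 -0.9] w 0.0 t 28.7
dx -0.1 dy 0.3 dz 43.3 spin -0.0 rows>=0.7
dx -0.1 dy -68.7 dz 43.3 spin -0.0 rows>=1.1
dx -321.2 dy -68.7 dz -36.6 spin -22.3 rows>=5.3
dx -321.2 dy 31.3 dz -36.6 spin -22.3 rows>=1.6
```

```bash
python3 -c "
from go import *
for y in yellows(grab_frame('top')): print(y)"
```

```text
(array([414., 281.]), array([ 446.7, -307.6]), array([96., 58.]), np.float32(10.9))
(array([413., 235.]), array([ 568.7, -310.1]), array([96., 58.]), np.float32(14.3))
(array([222., 182.]), array([724.9, 190.6]), array([ 87., 173.]), np.float32(125.1))
(array([207., 161.]), array([783. , 228.5]), array([152., 119.]), np.float32(88.5))
```

Emit:
step_arm(deltas=[{"dx": 0, "dy": 0, "dz": 43, "spin": 0, "claw": 0}, {"dx": 0, "dy": -35, "dz": 43, "spin": 0, "claw": 0}, {"dx": 0, "dy": -69, "dz": 43, "spin": 0, "claw": 0}, {"dx": -321, "dy": -69, "dz": -37, "spin": -22, "claw": 1}, {"dx": -321, "dy": -69, "dz": -37, "spin": -22, "claw": 1}, {"dx": -321, "dy": -69, "dz": -37, "spin": -22, "claw": 1}, {"dx": -321, "dy": -69, "dz": -37, "spin": -22, "claw": 1}, {"dx": -321, "dy": -69, "dz": -37, "spin": -22, "claw": 1}, {"dx": -321, "dy": -69, "dz": -37, "spin": -22, "claw": 1}, {"dx": -321, "dy": -69, "dz": -37, "spin": -22, "claw": 1}, {"dx": -321, "dy": 0, "dz": -37, "spin": -22, "claw": 1}, {"dx": -321, "dy": 0, "dz": -37, "spin": -22, "claw": 1}, {"dx": -321, "dy": 0, "dz": -37, "spin": -22, "claw": 1}])

```text
clock: 30.4
position: [0.5694, -0.3084, 0.0451]
orientation: [-1.57, -0.001, 1.816]
ft_force: [0.1, 0.1, -0.3]
gripper_width: 0.996
```

```bash
python3 gr.py 570 -310 14.3
```

```text
now [ 569.4 -308.4   81.4] yaw 104.0 F [ 0.1  0.1 -0.3] w 1.0 t 30.4
dx -1.7 dy 81.4 dz -0.2 spin -0.3 rows>=1.3
dx -1.7 dy -33.6 dz -0.2 spin -0.3 rows>=1.8
dx 350.7 dy -33.6 dz 14.3 spin 22.0 rows>=5.6
dx 350.7 dy 5.4 dz 14.3 spin 22.0 rows>=0.6
```

Emit:
step_arm(deltas=[{"dx": -2, "dy": 45, "dz": 0, "spin": 0, "claw": 1}, {"dx": -2, "dy": 75, "dz": 0, "spin": 0, "claw": 1}, {"dx": -2, "dy": 81, "dz": 0, "spin": 0, "claw": 1}, {"dx": -2, "dy": 81, "dz": 0, "spin": 0, "claw": 0}, {"dx": -2, "dy": 81, "dz": 0, "spin": 0, "claw": 0}, {"dx": -2, "dy": 81, "dz": 0, "spin": 0, "claw": 0}, {"dx": -2, "dy": 81, "dz": 0, "spin": 0, "claw": 0}, {"dx": -2, "dy": 50, "dz": 0, "spin": 0, "claw": 0}, {"dx": -2, "dy": 0, "dz": 0, "spin": 0, "claw": 0}, {"dx": -2, "dy": -35, "dz": 0, "spin": 0, "claw": 0}, {"dx": 351, "dy": -35, "dz": 14, "spin": 22, "claw": 0}, {"dx": 351, "dy": -35, "dz": 14, "spin": 22, "claw": 0}, {"dx": 351, "dy": -35, "dz": 14, "spin": 22, "claw": 0}, {"dx": 351, "dy": -35, "dz": 14, "spin": 22, "claw": 0}, {"dx": 351, "dy": -35, "dz": 14, "spin": 22, "claw": 0}, {"dx": 351, "dy": -35, "dz": 14, "spin": 22, "claw": 0}, {"dx": 351, "dy": -35, "dz": 14, "spin": 22, "claw": 0}, {"dx": 351, "dy": 4, "dz": 14, "spin": 22, "claw": 0}, {"dx": 351, "dy": 4, "dz": 14, "spin": 22, "claw": 0}, {"dx": 351, "dy": 4, "dz": 14, "spin": 22, "claw": 0}])

```text
clock: 32.9
position: [0.4717, 0.0268, 0.0417]
orientation: [-1.571, 0.0, 1.43]
ft_force: [0.0, 0.5, -1.0]
gripper_width: 0.681
```

```bash
python3 ins.py
```

```text
front-left bottom px [361 252] expect [363.1 253.5] | leftmost [346 242] expect [345.6 245.7] 376
now [471.9  26.9  78.2] yaw 81.9 F [ 0.7  0.2 -0.1] w 0.68 t 33.0
dx 1.3 dy 2.2 dz 1.5 spin -0.1 rows>=0.0
dx 1.4 dy 2.2 dz -58.5 spin -0.1 rows>=1.0
```

Emit:
step_arm(deltas=[{"dx": 1.5, "dy": 2, "dz": 0, "spin": 0, "claw": 0}, {"dx": 1.5, "dy": 2, "dz": -14, "spin": 0, "claw": 0}, {"dx": 1.5, "dy": 2, "dz": -26, "spin": 0, "claw": 0}, {"dx": 1.5, "dy": 2, "dz": -36, "spin": 0, "claw": 0}, {"dx": 1.5, "dy": 2, "dz": -46, "spin": 0, "claw": 0}, {"dx": 1.5, "dy": 2, "dz": -54, "spin": 0, "claw": 0}, {"dx": 1.5, "dy": 2, "dz": -59, "spin": 0, "claw": 0}, {"dx": 1.5, "dy": 2, "dz": -59, "spin": 0, "claw": 0}])

```text
clock: 33.95
position: [0.5311, 0.021, 0.0411]
orientation: [-1.57, -0.001, 1.43]
ft_force: [-2.3, 1.0, 9.5]
gripper_width: 0.682
```

```bash
python3 kc.py
```

```text
now [531.1  21.   77.4] yaw 81.9 F [-2.3  1.   9.5] w 0.68 t 34.0
dx -1.2 dy 3.4 dz 2.0 spin -0.1 rows>=0.1
dx -1.2 dy -57.6 dz 2.0 spin -0.1 rows>=1.0
dx -1.3 dy -57.6 dz 90.0 spin -0.1 rows>=1.4
dx -1.3 dy -3.6 dz 90.0 spin -0.1 rows>=0.9
dx -1.1 dy -3.6 dz -47.0 spin -0.1 rows>=2.2
```

Emit:
step_arm(deltas=[{"dx": -1, "dy": 0, "dz": 0, "spin": 0, "claw": 1}, {"dx": -1, "dy": 0, "dz": 0, "spin": 0, "claw": 1}, {"dx": -1, "dy": 0, "dz": 0, "spin": 0, "claw": 1}, {"dx": -1, "dy": -30, "dz": 0, "spin": 0, "claw": 1}, {"dx": -1, "dy": -59, "dz": 0, "spin": 0, "claw": 1}, {"dx": -1, "dy": -59, "dz": 50, "spin": 0, "claw": 0}, {"dx": -1, "dy": -59, "dz": 90, "spin": 0, "claw": 0}, {"dx": -1, "dy": -59, "dz": 90, "spin": 0, "claw": 0}, {"dx": -1, "dy": -20, "dz": 90, "spin": 0, "claw": 0}, {"dx": -1, "dy": -5, "dz": 90, "spin": 0, "claw": 0}, {"dx": -1, "dy": -5, "dz": 90, "spin": 0, "claw": 0}, {"dx": -1, "dy": -5, "dz": 66, "spin": 0, "claw": 0}, {"dx": -1, "dy": -5, "dz": 50, "spin": 0, "claw": 0}, {"dx": -1, "dy": -5, "dz": 34, "spin": 0, "claw": 0}, {"dx": -1, "dy": -5, "dz": 18, "spin": 0, "claw": 0}, {"dx": -1, "dy": -5, "dz": 2, "spin": 0, "claw": 0}, {"dx": -1, "dy": -5, "dz": -14, "spin": 0, "claw": 0}, {"dx": -1, "dy": -5, "dz": -30, "spin": 0, "claw": 0}, {"dx": -1, "dy": -5, "dz": -45, "spin": 0, "claw": 0}, {"dx": -1, "dy": -5, "dz": -48, "spin": 0, "claw": 0}])

```text
clock: 36.45
position: [0.5788, 0.0129, 0.0443]
orientation: [-1.572, 0.0, 1.43]
ft_force: [-0.0, -0.6, -0.2]
gripper_width: 0.001
```

```bash
python3 nx.py 448 -307.8 11.1; python3 -c "
from go import *
for y in yellows(grab_frame('top')): print(y)"
```

```text
(array([382., 301.]), array([601.9, 147.1]), array([162., 131.]), np.float32(89.1))
(array([273., 226.]), array([ 451.9, -308.4]), array([96., 58.]), np.float32(11.2))
yellow px ledge/notch 0 of 375
[0.5557 0.0164]
now [578.4  12.9  80.5] yaw 82.0 F [-0.2  0.9 -0.5] w 0.0 t 36.5
dx 0.3 dy -0.5 dz 43.0 spin -0.0 rows>=0.7
dx 0.3 dy -69.5 dz 43.0 spin -0.0 rows>=1.1
dx -335.8 dy -69.5 dz 84.2 spin -19.1 rows>=5.4
dx -335.8 dy 30.5 dz 84.2 spin -19.1 rows>=1.6
(array([414., 281.]), array([ 446.5, -307.8]), array([96., 58.]), np.float32(11.3))
(array([221., 182.]), array([725.7, 190.8]), array([ 86., 173.]), np.float32(125.1))
(array([207., 161.]), array([783. , 228.6]), array([152., 119.]), np.float32(88.5))
```

Emit:
step_arm(deltas=[{"dx": 0, "dy": 0, "dz": 43, "spin": 0, "claw": 0}, {"dx": 0, "dy": -35, "dz": 43, "spin": 0, "claw": 0}, {"dx": 0, "dy": -69, "dz": 43, "spin": 0, "claw": 0}, {"dx": -336, "dy": -69, "dz": 84, "spin": -19, "claw": 1}, {"dx": -336, "dy": -69, "dz": 84, "spin": -19, "claw": 1}, {"dx": -336, "dy": -69, "dz": 84, "spin": -19, "claw": 1}, {"dx": -336, "dy": -69, "dz": 84, "spin": -19, "claw": 1}, {"dx": -336, "dy": -69, "dz": 84, "spin": -19, "claw": 1}, {"dx": -336, "dy": -69, "dz": 84, "spin": -19, "claw": 1}, {"dx": -336, "dy": -69, "dz": 84, "spin": -19, "claw": 1}, {"dx": -336, "dy": 0, "dz": 84, "spin": -19, "claw": 1}, {"dx": -336, "dy": 0, "dz": 84, "spin": -19, "claw": 1}, {"dx": -336, "dy": 0, "dz": 84, "spin": -19, "claw": 1}])

```text
clock: 38.17
position: [0.4473, -0.3067, 0.0443]
orientation: [-1.57, -0.001, 1.763]
ft_force: [-0.7, 0.6, 0.6]
gripper_width: 1.003
```

```bash
python3 gr.py 448 -307.8 11.1
```

```text
now [ 447.3 -306.7   80.6] yaw 101.0 F [-0.7  0.6  0.6] w 1.0 t 38.2
dx -1.2 dy 80.6 dz -0.4 spin -0.1 rows>=1.3
dx -1.2 dy -34.4 dz -0.4 spin -0.1 rows>=1.8
dx 324.5 dy -34.4 dz -86.9 spin 19.0 rows>=5.4
dx 324.5 dy 4.6 dz -86.9 spin 19.0 rows>=0.6
```

Emit:
step_arm(deltas=[{"dx": -1, "dy": 45, "dz": 0, "spin": 0, "claw": 1}, {"dx": -1, "dy": 75, "dz": 0, "spin": 0, "claw": 1}, {"dx": -1, "dy": 80.5, "dz": 0, "spin": 0, "claw": 1}, {"dx": -1, "dy": 80.5, "dz": 0, "spin": 0, "claw": 0}, {"dx": -1, "dy": 80.5, "dz": 0, "spin": 0, "claw": 0}, {"dx": -1, "dy": 80.5, "dz": 0, "spin": 0, "claw": 0}, {"dx": -1, "dy": 80.5, "dz": 0, "spin": 0, "claw": 0}, {"dx": -1, "dy": 50, "dz": 0, "spin": 0, "claw": 0}, {"dx": -1, "dy": 0, "dz": 0, "spin": 0, "claw": 0}, {"dx": -1, "dy": -35, "dz": 0, "spin": 0, "claw": 0}, {"dx": 325, "dy": -35, "dz": -87, "spin": 19, "claw": 0}, {"dx": 325, "dy": -35, "dz": -87, "spin": 19, "claw": 0}, {"dx": 325, "dy": -35, "dz": -87, "spin": 19, "claw": 0}, {"dx": 325, "dy": -35, "dz": -87, "spin": 19, "claw": 0}, {"dx": 325, "dy": -35, "dz": -87, "spin": 19, "claw": 0}, {"dx": 325, "dy": -35, "dz": -87, "spin": 19, "claw": 0}, {"dx": 325, "dy": -35, "dz": -87, "spin": 19, "claw": 0}, {"dx": 325, "dy": 3, "dz": -87, "spin": 19, "claw": 0}, {"dx": 325, "dy": 3, "dz": -87, "spin": 19, "claw": 0}, {"dx": 325, "dy": 3, "dz": -87, "spin": 19, "claw": 0}])

```text
clock: 40.67
position: [0.4709, 0.0269, 0.0417]
orientation: [-1.57, 0.0, 1.429]
ft_force: [-0.1, 0.3, -0.3]
gripper_width: 0.682
```

```bash
python3 ins.py
```

```text
front-left bottom px [361 252] expect [363.1 253.5] | leftmost [346 243] expect [345.6 245.7] 382
now [471.1  27.   78.2] yaw 81.9 F [-0.1 -0.4 -0.5] w 0.68 t 40.7
dx 1.3 dy 2.2 dz 0.8 spin -0.1 rows>=0.0
dx 1.4 dy 2.2 dz -59.2 spin -0.1 rows>=1.0
```

Emit:
step_arm(deltas=[{"dx": 1, "dy": 1, "dz": 0, "spin": 0, "claw": 0}, {"dx": 1, "dy": 1, "dz": -14, "spin": 0, "claw": 0}, {"dx": 1, "dy": 1, "dz": -26, "spin": 0, "claw": 0}, {"dx": 1, "dy": 1, "dz": -36, "spin": 0, "claw": 0}, {"dx": 1, "dy": 1, "dz": -46, "spin": 0, "claw": 0}, {"dx": 1, "dy": 1, "dz": -54, "spin": 0, "claw": 0}, {"dx": 1, "dy": 1, "dz": -59, "spin": 0, "claw": 0}, {"dx": 1, "dy": 1, "dz": -59, "spin": 0, "claw": 0}])

```text
clock: 41.72
position: [0.5307, 0.0206, 0.0412]
orientation: [-1.571, -0.001, 1.43]
ft_force: [-0.8, 0.6, 6.4]
gripper_width: 0.686
```

```bash
python3 kc.py
```

```text
now [530.7  20.6  77.5] yaw 82.0 F [-0.8  0.6  6.4] w 0.69 t 41.7
dx -0.7 dy 3.5 dz 1.7 spin -0.0 rows>=0.1
dx -0.7 dy -57.5 dz 1.7 spin -0.0 rows>=1.0
dx -0.8 dy -57.5 dz 89.7 spin -0.0 rows>=1.4
dx -0.8 dy -3.5 dz 89.7 spin -0.0 rows>=0.9
dx -0.6 dy -3.5 dz -47.3 spin -0.0 rows>=2.2
```

Emit:
step_arm(deltas=[{"dx": -0.5, "dy": 0, "dz": 0, "spin": 0, "claw": 1}, {"dx": -0.5, "dy": 0, "dz": 0, "spin": 0, "claw": 1}, {"dx": -0.5, "dy": 0, "dz": 0, "spin": 0, "claw": 1}, {"dx": -0.5, "dy": -30, "dz": 0, "spin": 0, "claw": 1}, {"dx": -0.5, "dy": -59, "dz": 0, "spin": 0, "claw": 1}, {"dx": -0.5, "dy": -59, "dz": 50, "spin": 0, "claw": 0}, {"dx": -0.5, "dy": -59, "dz": 90, "spin": 0, "claw": 0}, {"dx": -0.5, "dy": -59, "dz": 90, "spin": 0, "claw": 0}, {"dx": -0.5, "dy": -20, "dz": 90, "spin": 0, "claw": 0}, {"dx": -0.5, "dy": -5, "dz": 90, "spin": 0, "claw": 0}, {"dx": -0.5, "dy": -5, "dz": 90, "spin": 0, "claw": 0}, {"dx": -0.5, "dy": -5, "dz": 66, "spin": 0, "claw": 0}, {"dx": -0.5, "dy": -5, "dz": 50, "spin": 0, "claw": 0}, {"dx": -0.5, "dy": -5, "dz": 34, "spin": 0, "claw": 0}, {"dx": -0.5, "dy": -5, "dz": 18, "spin": 0, "claw": 0}, {"dx": -0.5, "dy": -5, "dz": 2, "spin": 0, "claw": 0}, {"dx": -0.5, "dy": -5, "dz": -14, "spin": 0, "claw": 0}, {"dx": -0.5, "dy": -5, "dz": -30, "spin": 0, "claw": 0}, {"dx": -0.5, "dy": -5, "dz": -45, "spin": 0, "claw": 0}, {"dx": -0.5, "dy": -5, "dz": -49, "spin": 0, "claw": 0}])

```text
clock: 44.22
position: [0.579, 0.0129, 0.0451]
orientation: [-1.571, 0.0, 1.43]
ft_force: [-0.7, -0.5, 0.5]
gripper_width: -0.005
```

```bash
python3 nx.py 448 -307.8 11.1|head -4; python3 -c "
from go import *
go((K(-.03,0),.081,82),(K(-.03,0),.16,82),(K(-.005,.14),.16,82),(K(-.005,.14),.118,82),(K(-.005,.0215),.118,82))"
```

```text
(array([382., 301.]), array([601.9, 147. ]), array([162., 130.]), np.float32(89.2))
yellow px ledge/notch 0 of 375
[0.5557 0.0164]
now [578.8  13.   81.3] yaw 82.0 F [ 0.3 -0.3  0.5] w -0.0 t 44.3
now [578.8  13.   81.3] yaw 82.0 F [ 0.3 -0.3  0.5] w -0.0 t 44.3
dx 0.2 dy 0.3 dz 53.3 spin -0.0 rows>=0.9
dx 0.2 dy -78.7 dz 53.3 spin -0.0 rows>=1.3
dx 140.2 dy -78.7 dz 28.5 spin -0.0 rows>=2.3
dx 140.2 dy -36.7 dz 28.5 spin -0.0 rows>=0.7
dx 21.7 dy -36.7 dz 28.4 spin -0.0 rows>=1.9
```

Emit:
step_arm(deltas=[{"dx": 0, "dy": 0, "dz": 53, "spin": 0, "claw": 0}, {"dx": 0, "dy": -40, "dz": 53, "spin": 0, "claw": 0}, {"dx": 0, "dy": -79, "dz": 53, "spin": 0, "claw": 0}, {"dx": 140, "dy": -79, "dz": 28, "spin": 0, "claw": 0}, {"dx": 140, "dy": -79, "dz": 28, "spin": 0, "claw": 0}, {"dx": 140, "dy": -79, "dz": 28, "spin": 0, "claw": 0}, {"dx": 140, "dy": -79, "dz": 28, "spin": 0, "claw": 0}, {"dx": 140, "dy": -37, "dz": 28, "spin": 0, "claw": 0}, {"dx": 140, "dy": -37, "dz": 28, "spin": 0, "claw": 0}, {"dx": 120, "dy": -37, "dz": 28, "spin": 0, "claw": 0}, {"dx": 105, "dy": -37, "dz": 28, "spin": 0, "claw": 0}, {"dx": 92, "dy": -37, "dz": 28, "spin": 0, "claw": 0}, {"dx": 80, "dy": -37, "dz": 28, "spin": 0, "claw": 0}, {"dx": 68, "dy": -37, "dz": 28, "spin": 0, "claw": 0}, {"dx": 56, "dy": -37, "dz": 28, "spin": 0, "claw": 0}, {"dx": 44, "dy": -37, "dz": 28, "spin": 0, "claw": 0}, {"dx": 34, "dy": -37, "dz": 28, "spin": 0, "claw": 0}, {"dx": 26, "dy": -37, "dz": 28, "spin": 0, "claw": 0}, {"dx": 21, "dy": -37, "dz": 28, "spin": 0, "claw": 0}, {"dx": 21, "dy": -37, "dz": 28, "spin": 0, "claw": 0}])

```text
clock: 46.78
position: [0.5534, 0.0397, 0.082]
orientation: [-1.571, -0.005, 1.429]
ft_force: [1.6, 6.6, -0.2]
gripper_width: -0.001
```

Emit:
step_arm(deltas=[{"dx": -1, "dy": 0, "dz": 0, "spin": 0, "claw": 0}, {"dx": -2, "dy": 0, "dz": 0, "spin": 0, "claw": 0}, {"dx": -2, "dy": 0, "dz": 0, "spin": 0, "claw": 0}])

```text
clock: 47.15
position: [0.5534, 0.0397, 0.0821]
orientation: [-1.572, -0.008, 1.429]
ft_force: [3.8, 12.1, 0.9]
gripper_width: -0.003
```

The shutter is home: the force rises to 12 N against the stop with no further motion. Next the scoop.

```bash
python3 - <<'E'
from go import *
f=grab_frame('top')
px=lambda p:(np.float64(p)+.5)/5-.5+[340,200]
print("handle end top",unproj(f,px([(647,407),(645,300)]),.018)[:,:2]," bottom",unproj(f,px([(647,414)]),0)[:,:2])
print("bowl rim mid back",unproj(f,px([(636,288)]),.03)[:,:2])
crop(f,"pics/s.png",430,215,80,80,7)
go((K(-.005,.05),.118,82),(K(-.005,.05),.17,82),((.4755,-.4438),.17,91),((.4755,-.4438),.07,91))
g=grab_frame('scene');crop(g,"pics/s2.png",190,190,80,70,8)
a=cv2.imread("pics/s.png");b=cv2.imread("pics/s2.png");H=560
cv2.imwrite("pics/ss.png",cv2.resize(np.hstack([a,cv2.resize(b,(640,560))]),None,fx=.66,fy=.66))
E
```

```text
handle end top [[ 0.44348295 -0.44582393]
 [ 0.49843742 -0.44866172]]  bottom [[ 0.44205705 -0.45028759]]
bowl rim mid back [[ 0.50274471 -0.44138885]]
now [553.4  39.7 118.4] yaw 81.9 F [ 4.6 13.5  0.1] w 0.0 t 47.2
dx 27.3 dy 0.4 dz -0.5 spin -0.1 rows>=0.4
dx 27.3 dy -51.6 dz -0.5 spin -0.1 rows>=0.8
dx -489.6 dy -51.6 dz 8.9 spin -9.1 rows>=8.3
dx -489.6 dy 48.4 dz 8.9 spin -9.1 rows>=1.6
```

View pics/ss.png

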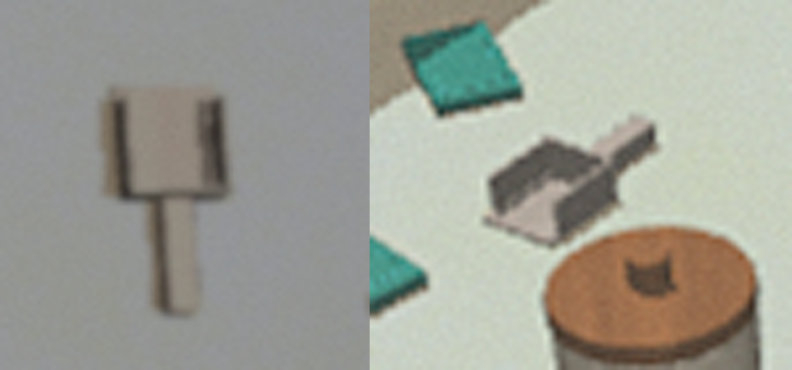

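The scoop lies upright. In the top crop its handle end is at about (181,308) and its mouth points away from the robot. The handle grip comes out near (0.480, -0.447).

Emit:
step_arm(deltas=[{"dx": 14, "dy": 0, "dz": 0, "spin": 0, "claw": 0}, {"dx": 27, "dy": 0, "dz": 0, "spin": 0, "claw": 0}, {"dx": 27, "dy": -51, "dz": 0, "spin": 0, "claw": 0}, {"dx": -492, "dy": -51, "dz": 4, "spin": -8, "claw": 0.8}, {"dx": -492, "dy": -51, "dz": 4, "spin": -8, "claw": 0.8}, {"dx": -492, "dy": -51, "dz": 4, "spin": -8, "claw": 0.8}, {"dx": -492, "dy": -51, "dz": 4, "spin": -8, "claw": 0.8}, {"dx": -492, "dy": -51, "dz": 4, "spin": -8, "claw": 0.8}, {"dx": -492, "dy": -51, "dz": 4, "spin": -8, "claw": 0.8}, {"dx": -492, "dy": -51, "dz": 4, "spin": -8, "claw": 0.8}, {"dx": -492, "dy": -51, "dz": 4, "spin": -8, "claw": 0.8}, {"dx": -492, "dy": -51, "dz": 4, "spin": -8, "claw": 0.8}, {"dx": -492, "dy": -51, "dz": 4, "spin": -8, "claw": 0.8}, {"dx": -492, "dy": 48, "dz": 4, "spin": -8, "claw": 0.8}, {"dx": -492, "dy": 48, "dz": 4, "spin": -8, "claw": 0.8}, {"dx": -492, "dy": 48, "dz": 4, "spin": -8, "claw": 0.8}, {"dx": -492, "dy": 48, "dz": 4, "spin": -8, "claw": 0.8}])

```text
clock: 49.38
position: [0.4814, -0.4504, 0.036]
orientation: [-1.572, 0.002, 1.572]
ft_force: [-1.1, 0.1, -0.3]
gripper_width: 0.799
```

```bash
python3 - <<'E'
from go import *
s=(.480,-.4465)
go((s,.003,90),(s,.17,90),(T(-.0225-.028,.038),.17,94.8),(T(-.0225-.028,.038),.03,94.8))
E
```

```text
now [ 481.4 -450.4   72.3] yaw 90.0 F [-1.1  0.1 -0.3] w 0.8 t 49.4
dx 3.9 dy 69.3 dz 1.4 spin 0.0 rows>=1.1
dx 3.9 dy -97.7 dz 1.4 spin 0.0 rows>=2.7
dx 766.8 dy -97.7 dz -22.1 spin -4.8 rows>=12.2
dx 766.8 dy 42.3 dz -22.1 spin -4.8 rows>=2.2
```

Emit:
step_arm(newtons=50, deltas=[{"dx": 4, "dy": 40, "dz": 1, "spin": 0, "claw": 0.8}, {"dx": 4, "dy": 65, "dz": 1, "spin": 0, "claw": 0.8}, {"dx": 4, "dy": 69, "dz": 1, "spin": 0, "claw": 0.8}, {"dx": 4, "dy": 69, "dz": 1, "spin": 0, "claw": 0.8}, {"dx": 4, "dy": 69, "dz": 1, "spin": 0, "claw": 0}, {"dx": 4, "dy": 69, "dz": 1, "spin": 0, "claw": 0}, {"dx": 4, "dy": 69, "dz": 1, "spin": 0, "claw": 0}, {"dx": 4, "dy": 69, "dz": 1, "spin": 0, "claw": 0}, {"dx": 4, "dy": 69, "dz": 1, "spin": 0, "claw": 0}, {"dx": 4, "dy": 40, "dz": 1, "spin": 0, "claw": 0}, {"dx": 4, "dy": -10, "dz": 1, "spin": 0, "claw": 0}, {"dx": 4, "dy": -60, "dz": 1, "spin": 0, "claw": 0}, {"dx": 4, "dy": -98, "dz": 1, "spin": 0, "claw": 0}, {"dx": 4, "dy": -98, "dz": 1, "spin": 0, "claw": 0}])

```text
clock: 51.12
position: [0.4804, -0.4483, 0.1357]
orientation: [-1.575, 0.005, 1.57]
ft_force: [-0.1, -0.2, -1.7]
gripper_width: 0.191
```

```bash
python3 - <<'E'
from go import *
go((T(-.0225-.028,.038),.17,94.8),(T(-.0225-.028,.038),.04,94.8))
f=grab_frame('scene');p=observe()['position']+[0,0,.0363]
c=np.int32(proj(f,p)[0]);print(c);crop(f,"pics/sc.png",c[0]-50,c[1]-50,100,80,7)
E
```

```text
now [ 480.4 -448.3  172. ] yaw 90.0 F [-0.1 -0.2 -1.7] w 0.19 t 51.1
dx 764.8 dy 2.0 dz -21.9 spin -4.8 rows>=12.2
dx 764.8 dy 132.0 dz -21.9 spin -4.8 rows>=2.1
[230 176]
```

View pics/sc.png

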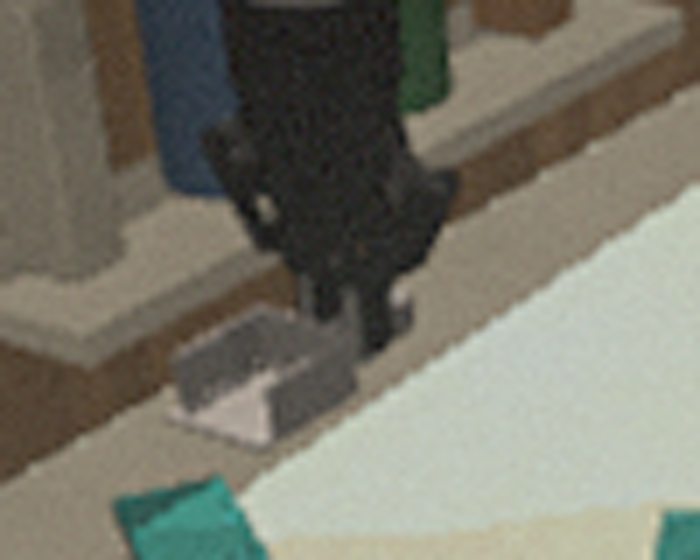

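The scoop is held level, with its mouth's front corners at (170,413) and (265,447) in the crop. That is my 16th picture, so from here I check by numbers.

```bash
python3 - <<'E'
from go import *
f=grab_frame('scene');p=observe()['position']+[0,0,.0363]
w=unproj(f,[(170/7+180,413/7+126),(265/7+180,447/7+126)],.169)
print(w,w.mean(0)-p)
E
```

```text
[[ 0.56607382 -0.47880944  0.169     ]
 [ 0.56888716 -0.42156579  0.169     ]] [ 0.08915596 -0.00437516  0.00238792]
```

Emit:
step_arm(deltas=[{"dx": 765, "dy": 2, "dz": -22, "spin": -5, "claw": 0}, {"dx": 765, "dy": 2, "dz": -22, "spin": -5, "claw": 0}, {"dx": 765, "dy": 2, "dz": -22, "spin": -5, "claw": 0}, {"dx": 765, "dy": 2, "dz": -22, "spin": -5, "claw": 0}, {"dx": 765, "dy": 2, "dz": -22, "spin": -5, "claw": 0}, {"dx": 765, "dy": 2, "dz": -22, "spin": -5, "claw": 0}, {"dx": 765, "dy": 2, "dz": -22, "spin": -5, "claw": 0}, {"dx": 765, "dy": 2, "dz": -22, "spin": -5, "claw": 0}, {"dx": 765, "dy": 2, "dz": -22, "spin": -5, "claw": 0}, {"dx": 765, "dy": 2, "dz": -22, "spin": -5, "claw": 0}, {"dx": 765, "dy": 2, "dz": -22, "spin": -5, "claw": 0}, {"dx": 765, "dy": 2, "dz": -22, "spin": -5, "claw": 0}, {"dx": 765, "dy": 2, "dz": -22, "spin": -5, "claw": 0}, {"dx": 765, "dy": 2, "dz": -22, "spin": -5, "claw": 0}, {"dx": 765, "dy": 70, "dz": -22, "spin": -5, "claw": 0}, {"dx": 765, "dy": 120, "dz": -22, "spin": -5, "claw": 0}, {"dx": 765, "dy": 120, "dz": -22, "spin": -5, "claw": 0}, {"dx": 765, "dy": 120, "dz": -22, "spin": -5, "claw": 0}])

```text
clock: 53.48
position: [0.5029, 0.3176, 0.0136]
orientation: [-1.573, -0.0, 1.656]
ft_force: [-0.5, -0.5, 0.2]
gripper_width: 0.194
```

```bash
python3 - <<'E'
from go import *
go((T(-.0225-.028,.038),.05,94.8),(T(-.0225-.028,.038),.008,94.8))
E
```

```text
now [502.9 317.6  49.9] yaw 94.9 F [-0.5 -0.5  0.2] w 0.19 t 53.5
dx -1.2 dy -0.1 dz 0.2 spin 0.1 rows>=0.0
dx -1.2 dy 41.9 dz 0.2 spin 0.1 rows>=0.7
```

Emit:
step_arm(deltas=[{"dx": -1, "dy": 0, "dz": -4, "spin": -3, "claw": 0}, {"dx": -1, "dy": 12, "dz": -4, "spin": -3, "claw": 0}, {"dx": -1, "dy": 24, "dz": -4, "spin": -3, "claw": 0}, {"dx": -1, "dy": 34, "dz": -4, "spin": -3, "claw": 0}, {"dx": -1, "dy": 39, "dz": -4, "spin": -3, "claw": 0}, {"dx": -1, "dy": 41, "dz": -4, "spin": -3, "claw": 0}, {"dx": -1, "dy": 41, "dz": -4, "spin": -3, "claw": 0}])

```text
clock: 54.35
position: [0.5056, 0.3177, -0.029]
orientation: [-1.571, 0.0, 1.71]
ft_force: [-0.6, 0.1, -1.0]
gripper_width: 0.197
```

Emit:
step_arm(deltas=[{"dx": 0, "dy": 1, "dz": 0, "spin": 0, "claw": 0}, {"dx": 0, "dy": 1, "dz": 0, "spin": 0, "claw": 0}, {"dx": 0, "dy": 1, "dz": 0, "spin": 0, "claw": 0}])

```text
clock: 54.72
position: [0.5058, 0.3177, -0.0297]
orientation: [-1.571, -0.0, 1.71]
ft_force: [0.3, -0.3, -1.4]
gripper_width: 0.194
```

Emit:
step_arm(deltas=[{"dx": 0, "dy": 0, "dz": 0, "spin": 0, "claw": 0.38}, {"dx": 0, "dy": 0, "dz": 0, "spin": 0, "claw": 0.38}, {"dx": 0, "dy": 0, "dz": 0, "spin": 0, "claw": 0.38}, {"dx": 0, "dy": -30, "dz": 0, "spin": 0, "claw": 0.38}, {"dx": 0, "dy": -80, "dz": 0, "spin": 0, "claw": 0.38}, {"dx": 0, "dy": -120, "dz": 0, "spin": 0, "claw": 0.8}, {"dx": 0, "dy": -120, "dz": 0, "spin": 0, "claw": 0.8}])

```text
clock: 55.6
position: [0.5087, 0.319, 0.095]
orientation: [-1.58, -0.002, 1.71]
ft_force: [0.3, -0.5, -0.1]
gripper_width: 0.786
```

```bash
python3 - <<'E'
from go import *
# spatula fit: origin (.494,.4517) yaw 10.9; redetect by colour in scene & top
for n in('scene','top'):
    f=grab_frame(n);h=cv2.cvtColor(f["frame"],cv2.COLOR_RGB2HSV)
    m=cv2.inRange(h,(8,90,80),(17,200,255))
    for c in cv2.findContours(m,0,1)[0]:
        if cv2.contourArea(c)<60: continue
        w=unproj(f,c[:,0,:],.008)[:,:2]*1000; r=cv2.minAreaRect(w.astype(np.float32))
        if abs(r[0][1]-450)<120 and abs(r[0][0]-490)<150: print(n,r)
s=fr((.494,.4517,np.radians(10.9)),-.005,0);print(s)
go((s,.13,100.9),(s,.06,100.9))
E
```

```text
scene ((497.5294189453125, 450.97784423828125), (183.91961669921875, 50.92852020263672), 10.709893226623535)
[0.48909021 0.45075452]
now [505.5 317.7 126.4] yaw 98.0 F [ 0.2  0.5 -1.3] w 0.8 t 55.7
dx 134.1 dy -3.6 dz -2.2 spin -2.9 rows>=2.1
dx 134.1 dy 66.4 dz -2.2 spin -2.9 rows>=1.1
```

Emit:
step_arm(deltas=[{"dx": 134, "dy": -4, "dz": -2, "spin": -3, "claw": 0.8}, {"dx": 134, "dy": -4, "dz": -2, "spin": -3, "claw": 0.8}, {"dx": 134, "dy": -4, "dz": -2, "spin": -3, "claw": 0.8}, {"dx": 134, "dy": -4, "dz": -2, "spin": -3, "claw": 0.8}, {"dx": 134, "dy": 60, "dz": -2, "spin": -3, "claw": 0.8}, {"dx": 134, "dy": 66, "dz": -2, "spin": -3, "claw": 0.8}, {"dx": 134, "dy": 66, "dz": -2, "spin": -3, "claw": 0.8}, {"dx": 134, "dy": 66, "dz": -2, "spin": -3, "claw": 0.8}])

```text
clock: 56.7
position: [0.4908, 0.4511, 0.0267]
orientation: [-1.575, -0.002, 1.761]
ft_force: [-0.7, -0.3, 0.7]
gripper_width: 0.801
```

```bash
python3 - <<'E'
from go import *
s=(.4891,.4508)
go((s,.002,100.9),(s,.09,100.9),(T(-.005,-.038),.09,94.8),(T(-.005,-.038),.05,94.8))
E
```

```text
now [490.8 451.1  63. ] yaw 100.9 F [-0.7 -0.3  0.7] w 0.8 t 56.7
dx 0.0 dy 61.0 dz 1.8 spin 0.0 rows>=1.0
dx 0.0 dy -27.0 dz 1.8 spin 0.0 rows>=1.4
dx -214.9 dy -27.0 dz -23.4 spin 6.1 rows>=3.5
dx -214.9 dy 13.0 dz -23.4 spin 6.1 rows>=0.6
```

Emit:
step_arm(deltas=[{"dx": 0, "dy": 40, "dz": 2, "spin": 0, "claw": 0.8}, {"dx": 0, "dy": 58, "dz": 2, "spin": 0, "claw": 0.8}, {"dx": 0, "dy": 61, "dz": 2, "spin": 0, "claw": 0.8}, {"dx": 0, "dy": 61, "dz": 2, "spin": 0, "claw": 0}, {"dx": 0, "dy": 61, "dz": 2, "spin": 0, "claw": 0}, {"dx": 0, "dy": 61, "dz": 2, "spin": 0, "claw": 0}, {"dx": 0, "dy": 61, "dz": 2, "spin": 0, "claw": 0}, {"dx": 0, "dy": 61, "dz": 2, "spin": 0, "claw": 0}, {"dx": 0, "dy": 20, "dz": 2, "spin": 0, "claw": 0}, {"dx": 0, "dy": -27, "dz": 2, "spin": 0, "claw": 0}, {"dx": 0, "dy": -27, "dz": 2, "spin": 0, "claw": 0}, {"dx": -215, "dy": -27, "dz": -23, "spin": 6, "claw": 0}, {"dx": -215, "dy": -27, "dz": -23, "spin": 6, "claw": 0}, {"dx": -215, "dy": -27, "dz": -23, "spin": 6, "claw": 0}, {"dx": -215, "dy": -27, "dz": -23, "spin": 6, "claw": 0}, {"dx": -215, "dy": -27, "dz": -23, "spin": 6, "claw": 0}, {"dx": -215, "dy": 13, "dz": -23, "spin": 6, "claw": 0}, {"dx": -215, "dy": 13, "dz": -23, "spin": 6, "claw": 0}, {"dx": -215, "dy": 13, "dz": -23, "spin": 6, "claw": 0}])

```text
clock: 59.08
position: [0.552, 0.2448, 0.011]
orientation: [-1.57, 0.0, 1.659]
ft_force: [0.6, -0.8, -0.8]
gripper_width: 0.195
```

```bash
python3 - <<'E'
from go import *
go((T(-.005,-.038),.05,94.8),(T(-.005,-.038),.006,94.8))
f=grab_frame('scene');h=cv2.cvtColor(f["frame"],cv2.COLOR_RGB2HSV)
m=cv2.inRange(h,(7,100,70),(16,220,255));p=observe()['position']+[0,0,.0363]
c=proj(f,p)[0];print(c)
for k in cv2.findContours(m,0,1)[0]:
    if cv2.contourArea(k)<25: continue
    q=k[:,0,:];
    if np.linalg.norm(q.mean(0)-c)<60: print(cv2.contourArea(k),cv2.approxPolyDP(k,2,True)[:,0].tolist())
print("expected blade end corners, z=.049/.055",[np.round(proj(f,[*fr((p[0],p[1],np.radians(4.8)),x,y),z])[0],1) for x,y,z in((.0925,.027,.049),(.0925,-.027,.049),(.0325,.027,.055),(.0325,-.027,.055))])
E
```

```text
now [552.  244.8  47.3] yaw 95.0 F [ 0.6 -0.8 -0.8] w 0.19 t 59.1
dx -0.5 dy -2.7 dz -2.4 spin 0.2 rows>=0.1
dx -0.5 dy 41.3 dz -2.4 spin 0.2 rows>=0.7
[424.98661542 290.96390813]
192.0 [[423, 290], [419, 294], [420, 299], [415, 313], [425, 317], [429, 308], [425, 303], [430, 302], [421, 297], [426, 294]]
33.0 [[429, 272], [425, 281], [427, 289]]
expected blade end corners, z=.049/.055 [array([426. , 316.7]), array([404.3, 309.9]), array([432.5, 299.7]), array([411.6, 293.5])]
```

Emit:
step_arm(deltas=[{"dx": 0, "dy": 10, "dz": -2, "spin": 0, "claw": 0}, {"dx": 0, "dy": 22, "dz": -2, "spin": 0, "claw": 0}, {"dx": 0, "dy": 33, "dz": -2, "spin": 0, "claw": 0}, {"dx": 0, "dy": 39, "dz": -2, "spin": 0, "claw": 0}, {"dx": 0, "dy": 41, "dz": -2, "spin": 0, "claw": 0}, {"dx": 0, "dy": 41, "dz": -2, "spin": 0, "claw": 0}])

```text
clock: 59.88
position: [0.5546, 0.2441, -0.03]
orientation: [-1.571, -0.0, 1.657]
ft_force: [0.0, -1.2, -1.4]
gripper_width: 0.189
```

Emit:
step_arm(deltas=[{"dx": 0, "dy": 1, "dz": 0, "spin": 0, "claw": 0}, {"dx": 0, "dy": 1, "dz": 0, "spin": 0, "claw": 0.38}, {"dx": 0, "dy": 1, "dz": 0, "spin": 0, "claw": 0.38}, {"dx": 0, "dy": 1, "dz": 0, "spin": 0, "claw": 0.38}, {"dx": 0, "dy": -30, "dz": 0, "spin": 0, "claw": 0.38}, {"dx": 0, "dy": -80, "dz": 0, "spin": 0, "claw": 0.38}, {"dx": 0, "dy": -140, "dz": 0, "spin": 0, "claw": 0.38}, {"dx": 0, "dy": -160, "dz": 0, "spin": 0, "claw": 0.38}, {"dx": 400, "dy": -160, "dz": 80, "spin": 0, "claw": 0.38}, {"dx": 400, "dy": -160, "dz": 80, "spin": 0, "claw": 0.38}, {"dx": 400, "dy": -160, "dz": 80, "spin": 0, "claw": 0.38}, {"dx": 400, "dy": -160, "dz": 80, "spin": 0, "claw": 0.38}, {"dx": 400, "dy": -160, "dz": 80, "spin": 0, "claw": 0.38}, {"dx": 400, "dy": -160, "dz": 80, "spin": 0, "claw": 0.38}, {"dx": 400, "dy": -160, "dz": 80, "spin": 0, "claw": 0.38}, {"dx": 400, "dy": -160, "dz": 80, "spin": 0, "claw": 0.38}, {"dx": 400, "dy": -160, "dz": 80, "spin": 0, "claw": 0.38}, {"dx": 400, "dy": -160, "dz": 80, "spin": 0, "claw": 0.38}])

```text
clock: 62.12
position: [0.4409, 0.6342, 0.1296]
orientation: [-1.57, 0.001, 1.656]
ft_force: [0.0, -1.1, -0.1]
gripper_width: 0.38
```

```bash
python3 - <<'E'
from go import *
go()
f=grab_frame('top');I=f["frame"]; crop(f,"pics/fin.png",145,150,180,140,4)
h=cv2.cvtColor(I,cv2.COLOR_RGB2HSV)
# spatula colour in tray; rectify tray top view to 1 mm/px: rows = tray x (down = -x), cols = -y
g=np.array([[(.1-.001*r),(.08-.001*c)] for r in range(200) for c in range(160)])
w=np.array([[*T(a,b),.010] for a,b in g]);u=proj(f,w).astype(np.float32).reshape(200,160,2)
R=cv2.remap(I,u[...,0],u[...,1],1);cv2.imwrite("pics/rect.png",R[:,:,::-1])
hr=cv2.cvtColor(R,cv2.COLOR_RGB2HSV)
for n,lo,hi in(("spat",(7,110,60),(16,255,255)),("scoop",(0,0,0),(180,60,255))):
    m=cv2.inRange(hr,lo,hi)
    for k in cv2.findContours(cv2.morphologyEx(m,cv2.MORPH_CLOSE,np.ones((5,5))),0,1)[0]:
        if cv2.contourArea(k)>400: r=cv2.minAreaRect(k);print(n,cv2.contourArea(k),"tray x,y",100-r[0][1],80-r[0][0],np.round(r[1]),round(r[2],1),"bbox x",100-k[:,0,1].max(),100-k[:,0,1].min(),"y",80-k[:,0,0].max(),80-k[:,0,0].min())
# shutter tab: dark px near tab
for s in (0,.003,.006,.01): print("tab top expected s=",s,np.round(proj(f,[*K(-.005,s),.137])[0],1))
d=(I[205:245,255:310].max(2)<45); ys,xs=np.nonzero(d); print("dark",len(xs),[ (int(x)+255,int(y)+205) for x,y in zip(xs,ys)][:60])
E
```

```text
now [440.9 634.2 165.9] yaw 94.9 F [ 0.  -1.1 -0.1] w 0.38 t 62.1
spat 437.5 tray x,y 48.67707824707031 -37.02210998535156 [74. 14.] 80.7 bbox x 12 86 y -47 -30
scoop 5009.5 tray x,y -21.0 48.5 [130.  63.] 90.0 bbox x -86 44 y 17 80
scoop 867.5 tray x,y 0.5000152587890625 0.5000152587890625 [159. 199.] -0.0 bbox x -99 100 y -79 80
tab top expected s= 0 [282.3 233.6]
tab top expected s= 0.003 [281.1 233.4]
tab top expected s= 0.006 [279.8 233.3]
tab top expected s= 0.01 [278.2 233.1]
dark 214 [(305, 205), (305, 206), (305, 207), (305, 208), (304, 209), (305, 209), (304, 210), (305, 210), (304, 211), (305, 211), (304, 212), (304, 213), (304, 214), (304, 215), (304, 216), (303, 217), (304, 217), (303, 218), (304, 218), (303, 219), (303, 220), (303, 221), (303, 222), (303, 223), (303, 224), (303, 225), (303, 226), (302, 227), (303, 227), (302, 228), (303, 228), (302, 229), (280, 230), (281, 230), (282, 230), (283, 230), (302, 230), (280, 231), (281, 231), (282, 231), (283, 231), (302, 231), (279, 232), (280, 232), (281, 232), (282, 232), (283, 232), (284, 232), (302, 232), (279, 233), (280, 233), (281, 233), (282, 233), (283, 233), (284, 233), (255, 234), (256, 234), (257, 234), (258, 234), (259, 234)]
```

```bash
python3 - <<'E'
from go import *
R=cv2.imread("pics/rect.png");h=cv2.cvtColor(R,cv2.COLOR_BGR2HSV)
for r in range(0,200,7): print(100-r,' '.join("%3d/%3d"%tuple(h[r:r+4,c:c+4,:2].reshape(-1,2).mean(0)) for c in range(80,160,7)))
for n in('top','scene'):
    f=grab_frame(n)['frame'];o=cv2.imread(f"pics/{n}0.png")[:,:,::-1];F=grab_frame(n)
    ins=proj(F,[[*K(x,y),.107] for x in(.03,.06,.09,.12) for y in(-.012,.0,.012)]).round().astype(int)
    print(n,[(o[v,u].tolist(),f[v,u].tolist()) for u,v in ins])
E
```

```text
100  26/ 76  25/ 76  26/ 74  27/ 72  26/ 77  27/ 74  27/ 73  27/ 72  26/ 74  26/ 76  29/ 63  29/ 14
93  22/ 98  24/ 91  20/102  24/ 95  24/ 92  23/ 94  24/ 93  23/ 98  24/ 94  25/ 92  28/ 81  26/ 39
86  21/100  22/ 97  17/118  18/116  17/121  16/123  18/117  18/118  18/117  20/105  27/ 81  28/ 41
79  20/103  21/103  17/120  17/118  16/121  16/125  18/117  17/119  18/118  18/110  26/ 85  26/ 45
72  20/103  22/ 98  17/119  17/119  17/120  15/124  18/118  17/121  18/118  18/109  26/ 86  28/ 40
65  21/ 99  24/ 94  17/119  18/117  17/120  15/125  17/117  17/120  17/119  20/106  26/ 85  27/ 35
58  21/ 98  23/ 94  17/120  18/118  17/120  15/126  18/119  18/118  18/118  21/106  27/ 84  27/ 38
51  21/ 99  23/ 93  17/119  18/116  17/122  15/125  17/117  18/117  18/119  21/101  27/ 83  27/ 35
44  21/ 98  23/ 95  17/119  18/117  17/120  15/127  18/118  18/117  18/118  22/100  29/ 80  27/ 34
37  21/100  22/ 99  16/121  18/119  18/119  15/125  17/118  17/117  18/118  20/107  28/ 80  27/ 35
30  20/102  24/ 91  21/104  19/105  18/116  17/120  16/123  20/105  24/ 93  25/ 91  27/ 83  27/ 32
23  20/102
[... 1879 characters left out ...]
]), ([73, 73, 73], [105, 94, 66]), ([74, 72, 74], [102, 93, 65]), ([75, 74, 76], [106, 96, 67]), ([72, 71, 72], [102, 92, 66]), ([73, 71, 73], [103, 92, 64]), ([74, 72, 73], [103, 92, 66]), ([72, 72, 74], [74, 73, 75]), ([73, 72, 73], [73, 74, 72]), ([73, 72, 73], [71, 71, 73])]
scene [([93, 93, 89], [71, 71, 70]), ([92, 90, 82], [95, 96, 86]), ([92, 95, 84], [93, 90, 81]), ([111, 114, 109], [111, 114, 110]), ([107, 108, 106], [107, 109, 105]), ([106, 110, 103], [110, 114, 109]), ([107, 111, 105], [107, 111, 105]), ([106, 109, 103], [113, 114, 110]), ([112, 113, 108], [104, 107, 109]), ([110, 113, 107], [109, 111, 106]), ([110, 109, 107], [106, 109, 105]), ([107, 110, 107], [106, 111, 108])]
```

```bash
python3 - <<'E'
from go import *
f=grab_frame('top');I=f['frame'].astype(int);m=((I[...,0]-I[...,2])>18).astype(np.uint8)
u=np.int32(proj(f,[[*K(x,y),.107] for x,y in((.002,.045),(.002,-.045),(.16,-.045),(.16,.045))]))
M=np.zeros_like(m);cv2.fillConvexPoly(M,u,1);m&=M
k=max(cv2.findContours(m,0,1)[0],key=cv2.contourArea)
for z in(.039,.051,.063):
    w=unproj(f,k[:,0,:],z)[:,:2]-KP[:2];c,s=np.cos(KP[2]),np.sin(KP[2]);q=w@np.array([[c,-s],[s,c]])
    r=cv2.minAreaRect((q*1000).astype(np.float32));print(z,"x",q[:,0].min().round(3),q[:,0].max().round(3),"y",q[:,1].min().round(3),q[:,1].max().round(3),np.round(r[1]))
for z in range(m.shape[0]):
    if m[z].any(): print(z,''.join('#' if v else '.' for v in m[z,265:312]))
E
```

```text
0.039 x 0.016 0.113 y -0.028 0.035 [63. 97.]
0.051 x 0.014 0.11 y -0.029 0.033 [62. 96.]
0.063 x 0.011 0.107 y -0.03 0.032 [62. 96.]
195 .....#.........................................
197 ...............#########.......................
198 ..............####################.............
199 ..............#######################..........
200 ..............########################.........
201 ..............########################.........
202 ..............########################.........
203 ..............#######################..........
204 .............########################..........
205 .............########################..........
206 .............########################..........
207 ...#.........########################..........
208 .............########################..........
209 .............########################..........
210 ............#########################..........
211 ............#########################..........
212 ............########################...........
213 ............########################...........
214 ..#.........###############
[... 360 characters left out ...]
############............
222 .#........#########################............
223 ..........#########################............
224 ..........#########################............
225 ..........#########################............
226 ..........#########################............
227 ..........########################.............
228 #.........########################.............
229 #........#########################.............
230 .........######...################.............
231 .........######....###############.............
232 .........######....###############.............
233 ...................##############..............
234 ........................#####..................
```

```bash
python3 -c "
from plant import *
print(close_job())"
```

```text
the job is handed in; nothing more can be done
None
```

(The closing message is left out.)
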